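# Lock up the printing block with the spacer that fits

## Robot

A 6-joint arm with a two-finger parallel gripper is mounted at the origin on a cart in front of the work surface, level with it; the furniture and walls round the work are solid. World frame = base frame: x ahead of the robot, y to its left, z up, the work surface at z = 0. Lengths are in m, angles in rad, forces in N, time in s.
With the tool pointing down it reaches from about 0.3 to 0.875 m from the base axis. Payload 6.4 kg.
Tool frame: the origin (TCP) lies between the finger pads; the fingertips stand ctrl.tip_reach ahead of it and the grasp point (between the pads) lies 11 mm behind it (ctrl.tip_reach is the distance from the TCP to the fingertips, in m); z points along the fingers, x is the direction in which the jaws open and shut, and the axes are right-handed (so a half turn about z gives the same grasp; the last joint's range is limited). The gripper opens to 85 mm and grips with 20 to 120 N. Pads are 22 mm wide; open, the fingers measure 114 mm over their backs; the gripper's body (76 mm by 85 mm) begins 54 mm behind the grasp point. The pads swing forward as they close: fully open they stand 13 mm farther back than shut.
Start: joints at [-1.503, 0.181, 1.607, -0, 1.354, -0.206], TCP at [0.155, -0.554, 0.203] pointing down, gripper open.
Joint ranges: [-2.99, 2.99], [-0.89, 2.07], [0.3, 2.58], [-1.14, 4.28], [0, 2.63], [-3.12, 3.12]. Speed limits (rad/s): [2.57, 2.57, 3.01, 3.14, 3.14, 3.14].

## Interface

Orientations are given as a unit quaternion [w, x, y, z].
In Python, from bench import telemetry, viewer, ticket, nets, ctrl gives the robot as it stands.
- The arm moves only by the tool step_arm, never from a script. Its argument "plan" is a list of rows, each a list of 2 entries, a list of its own where there are three numbers: the shift along the tool's x, y, z in m, then the turn, a rotation vector about the tool's x, y, z in degrees. A call has 1 to 5 rows; each row is the pose to reach, as a shift and turn from the pose commanded when the call began, along the tool's axes at that moment; what a row does not reach only later rows make up. A row lasts 1/10 s, in which the tool goes at most 50 mm and 8.59 degrees, less where a joint would pass 70% of its speed; a pose out of reach is approached as far as the arm can. A call with a gripper value outside its range is refused whole. "fingers" is the opening in per cent of the stroke, from 0 (shut) to 100 (fully open), set as the call begins (left out, the last holds). The fingers move at their own pace and stop on an object; the grip force is fixed at half the most. Time passes only in rows, so rows that repeat a pose let the fingers close. It gives the time, the measured TCP pose, the force and the opening at its end, in the units of the state.
- telemetry.get_obs(): the state, without advancing time (a new reading comes with each control period).
- viewer.camera(name): name is "scene" or "top" or "wrist"; returns the picture (480x640x3 uint8, red, green, blue); there is no depth.
- viewer.get_calibration(name): a dict with "K" (3x3 intrinsics, pixels), "origin" and "orientation" of the camera in the world. Camera axes: x right, y up, looking along -z (the intrinsics and any distortion apply to the point x, -y, -z); pixel columns grow to the right and rows downward; lengths in m; the calibration is good to about 2 mm. The wrist camera is an equidistant fisheye: a pixel r from the principal point sees the ray r / f radians off the axis. A picture is of the moment at which its call begins: read the wrist's pose just before it. get_calibration takes no time and is no camera call; for the wrist camera it gives the pose at the moment of the call.
- ticket.hand_in(): hands the job in, once; it reports no verdict.
Trained networks look in the newest picture that a camera, given by its name, has taken for a name from the list of things; names that differ only in an ending like _2 or _b are one class to them, and where a whole thing is asked for, a point or a joint stands for the part that bears it (a point fixed in the world has none). Each returns a list of dicts, best first, with "score" (0 to 1); they miss things now and then, are a little off and sometimes report something else, mostly with a low value. They report only what shows in the picture. A call takes as long as a camera call. They do not tell look-alikes from the thing itself.
- nets.boxes_of(thing, camera): "extent" ([left, top, right, bottom] in pixels, round what is visible of it).
The state is a dict: "time_s": time; "q": joint angles; "dq": joint speeds; "joint_efforts": joint torques, N m; "eef_pos": TCP position; "eef_rot": TCP orientation; "wrist_force": force on the tool from outside, world axes, zero at the start; "torque": the same for the moment, N m; "opening": opening from 0.0 (shut) to 1.0 (fully open).
Only numpy, scipy, OpenCV 4.12 (cv2) and the standard library are available. Lean on these libraries where they do the work, as an engineer would, in place of code of your own. Each camera call takes 0.05 s, during which the arm holds its last target.

## Task

The printing block in the bay of the print board must not shift, so fill the gap to its right with the one of the three wooden spacers that fits it: find out by trying which is the widest that goes in. Slide that spacer lengthwise into the gap, under the bridge, and push it fully home against the hidden stop so that its end is flush with the front of the bay. Leave the other two spacers standing flat on the table, off the board, and do not disturb the glue stick or the crayon box.

Things in the scene. Friction and masses are not known exactly. Their poses are not given: they have to be found in the camera images.
- board: Print set-up board, fixed: plywood base 265 x 150 x 12 mm. Origin at the centre of its underside, x along its length away from the robot, y to its left, z up. It carries a bay open to the front, in it a printing block at the left and the gap at its right; in front of the bay a flat apron 85 mm deep; behind it two spare blocks are parked.
- mouth (a point): On the base's top (12 mm above the table), at the bay's open front, on the inner face of its right fence: 47.5 mm in front of and 44 mm right of the board's origin; axes as the board's. The gap runs from here left (+y) to the block and 80 mm back (+x). It is about 27, 33 or 39 mm wide, by the block in the bay: the right spacer has 3 mm of play in all, the others jam or are 9 mm or more loose.
- stop (a point): On the base's top, middle of the bay's rear wall (the stop), 80 mm behind its open front; axes as the board's. The bay is 88 mm wide; fences and rear wall are 10 mm thick and stand 30 mm above the base. A dark bridge over the rear 20 mm of the bay (underside 36, top 44 mm above the base) hides the stop.
- rail (a point): Middle of the inner face of a low guide rail, at the base's top: 10 mm thick, 8 mm high, 85 mm long, along the right side of the apron, in line with the inner face of the bay's right fence. Axes as the board's.
- spacer_narrow: The narrow of three loose pale wooden spacers: 24 mm wide (y), 80 mm long (x), 32 mm high, both ends alike with 3 mm chamfered corners, weight 50 to 100 g. Origin at the centre of its underside, x along its length, z up. At the start it stands flat on the table.
- spacer_middle: The middle of three loose pale wooden spacers: 30 mm wide (y), 80 mm long (x), 32 mm high, both ends alike with 3 mm chamfered corners, weight 50 to 100 g. Origin at the centre of its underside, x along its length, z up. At the start it stands flat on the table.
- spacer_wide: The wide of three loose pale wooden spacers: 36 mm wide (y), 80 mm long (x), 32 mm high, both ends alike with 3 mm chamfered corners, weight 50 to 100 g. Origin at the centre of its underside, x along its length, z up. At the start it stands flat on the table.
- block_a: One of three fixed printing blocks alike but for their width, which is not marked: wood with a grey printing face and a blue sprig, 80 mm deep (x), 28 mm high. Origin on the underside at the middle of its left (+y) edge. One is in the bay, against the left fence with its front level with the bay's open front; the other two are parked at the back of the board.
- block_b: One of three fixed printing blocks alike but for their width, which is not marked: wood with a grey printing face and a blue sprig, 80 mm deep (x), 28 mm high. Origin on the underside at the middle of its left (+y) edge. One is in the bay, against the left fence with its front level with the bay's open front; the other two are parked at the back of the board.
- block_c: One of three fixed printing blocks alike but for their width, which is not marked: wood with a grey printing face and a blue sprig, 80 mm deep (x), 28 mm high. Origin on the underside at the middle of its left (+y) edge. One is in the bay, against the left fence with its front level with the bay's open front; the other two are parked at the back of the board.
- glue_stick: Bystander: white glue stick standing on the table left of the pencil sharpener, 31 mm across, 106 mm high; origin at the centre of its underside.
- crayon_box: Bystander: orange crayon carton lying on the table right of the board, 62 x 95 x 22 mm; origin at the centre of its underside.
There are look-alikes about, which are no part of the job. What is shaped like the spacer_narrow but purple is not meant.

How it is judged:
At the end, for the whole second after the job is handed in: The spacer whose width matches the gap beside the block now in the bay (3 mm of play in all) lies flat in that gap, along it, pushed back to the stop (end within 4 mm of flush with the bay's front); the other two spacers stand flat on the table, off the board; all are at rest (((x of block_a in the frame of board between -0.02 and 0.01 m and x of spacer_narrow in the frame of board between -0.0115 and -0.004 m and y of spacer_narrow in the frame of board between -0.0345 and -0.0265 m and z of spacer_narrow in the frame of board between 0.009 and 0.015 m and angle between the x axis of spacer_narrow and the x axis of board, either way round below 0.08 rad and angle between spacer_narrow's own z axis and vertical below 0.08 rad and height (world z) of each of spacer_middle, spacer_wide below 0.006 m and angle between each of spacer_middle, spacer_wide's own z axis and vertical below 0.1 rad) or (x of block_b in the frame of board between -0.02 and 0.01 m and x of spacer_middle in the frame of board between -0.0115 and -0.004 m and y of spacer_middle in the frame of board between -0.0315 and -0.0235 m and z of spacer_middle in the frame of board between 0.009 and 0.015 m and angle between the x axis of spacer_middle and the x axis of board, either way round below 0.08 rad and angle between spacer_middle's own z axis and vertical below 0.08 rad and height (world z) of each of spacer_narrow, spacer_wide below 0.006 m and angle between each of spacer_narrow, spacer_wide's own z axis and vertical below 0.1 rad) or (x of block_c in the frame of board between -0.02 and 0.01 m and x of spacer_wide in the frame of board between -0.0115 and -0.004 m and y of spacer_wide in the frame of board between -0.0285 and -0.0205 m and z of spacer_wide in the frame of board between 0.009 and 0.015 m and angle between the x axis of spacer_wide and the x axis of board, either way round below 0.08 rad and angle between spacer_wide's own z axis and vertical below 0.08 rad and height (world z) of each of spacer_narrow, spacer_middle below 0.006 m and angle between each of spacer_narrow, spacer_middle's own z axis and vertical below 0.1 rad)) and linear speed of each of spacer_narrow, spacer_middle, spacer_wide below 0.01 m/s); the robot touches nothing.
It fails at once if the glue stick is knocked over or moved more than 3 cm (distance of glue_stick from where it was at the start of the episode above 0.03 m or angle between glue_stick's own z axis and vertical above 0.5 rad).
It fails at once if the crayon box is moved more than 3 cm (distance of crayon_box from where it was at the start of the episode above 0.03 m).
It also fails if it takes over 69 s, if anything falls off the work surface, if the arm or the gripper's body presses on something with over 40 N, if the wrist force passes 120 N, or if a joint passes its speed limit or range.

## Working session

There is one attempt and no reset: what is moved stays moved. The work goes in short steps, Python scripts to look and compute and a tool call to move; the robot and the scene stay as the last step left them, time stands still between calls to the robot, and variables do not carry over. Pictures are saved under pics/ and viewed, and the job is handed in when it is done.

Besides the shell and the picture viewer there is one more tool, called after "Request:" in YAML: its name, and indented under it one key for each argument. step_arm: Moves the arm, as the interface text tells. Its arguments: {"type":"object","properties":{"plan":{"type":"array"},"fingers":{"type":"number"}},"required":["plan"]}

```bash
ls; mkdir -p pics; python3 - <<'E'
from bench import telemetry, viewer, ticket, nets, ctrl
import cv2
o=telemetry.get_obs();print(o);print(ctrl.tip_reach)
for n in ["scene","top","wrist"]:
    c=viewer.get_calibration(n);print(n,c)
    im=viewer.camera(n);cv2.imwrite(f"pics/{n}0.png",im[:,:,::-1])
E
```

```text
pics
{'time_s': 0.0, 'q': array([-1.50329643e+00,  1.81540183e-01,  1.60800706e+00,  1.04530969e-05,
        1.35378184e+00, -2.06306946e-01]), 'dq': array([-0.00218933,  0.00058467, -0.00123834, -0.00105129,  0.00038464,
       -0.00137638]), 'joint_efforts': array([-1.76620113e-03, -4.44873583e+01, -3.51331651e+01, -4.79783139e-04,
        9.30795941e-03, -1.54886834e-05]), 'eef_pos': array([ 0.1554547 , -0.55297105,  0.20238513]), 'eef_rot': array([-6.58365623e-04,  7.96992876e-01, -6.03988081e-01, -5.66018247e-04]), 'wrist_force': array([ 0.59816333,  0.21306817, -0.61185554]), 'torque': array([0.01327495, 0.00466878, 0.00724297]), 'opening': 1.0020686538253418}
0.008
scene {'K': array([[559.24328072,   0.        , 310.49468939],
       [  0.        , 559.24328072, 237.75658929],
       [  0.        ,   0.        ,   1.        ]]), 'origin': array([-0.39074774,  0.58514209,  0.61587177]), 'orientation': array([-0.35093594, -0.22138469,  0.4870474 ,  0.76851651])}
top {'K': array([[491.15812496,   0.        , 317.16905775],
       [  0.        , 491.15812496, 246.06636332],
       [  0.        ,   0.        ,   1.        ]]), 'origin': array([ 0.4096105 , -0.19644763,  0.95226372]), 'orientation': array([-0.70428328, -0.03928693,  0.03531079,  0.70795109])}
wrist {'K': array([[371.64829954,   0.        , 321.71660296],
       [  0.        , 371.64829954, 246.20839875],
       [  0.        ,   0.        ,   1.        ]]), 'origin': array([ 0.22981817, -0.5317245 ,  0.3733965 ]), 'orientation': array([ 0.78846197, -0.11950569,  0.09110431, -0.59644456])}
```

View pics/scene0.png

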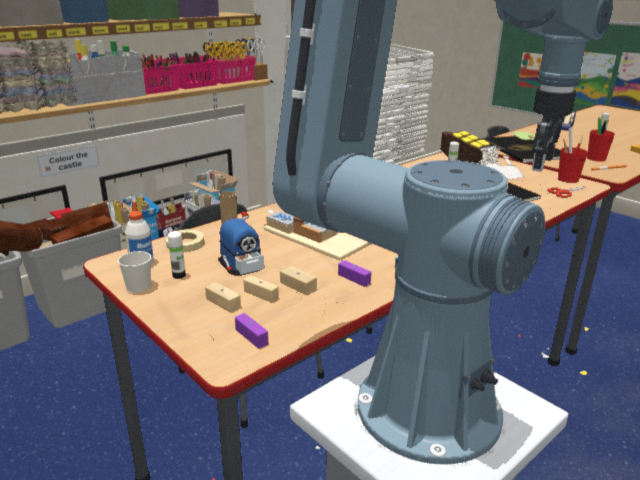

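View pics/top0.png

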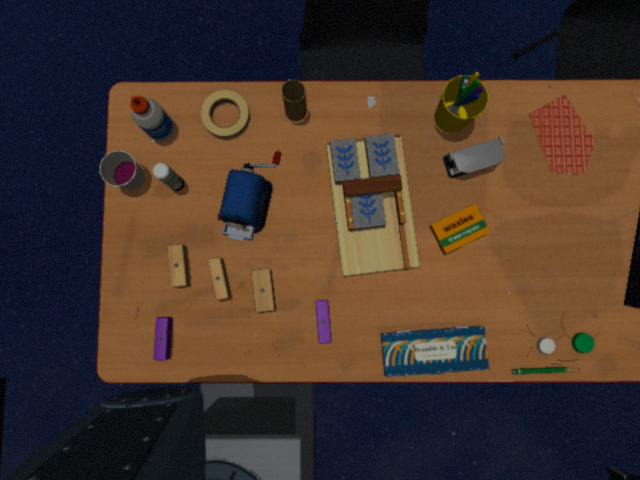

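View pics/wrist0.png

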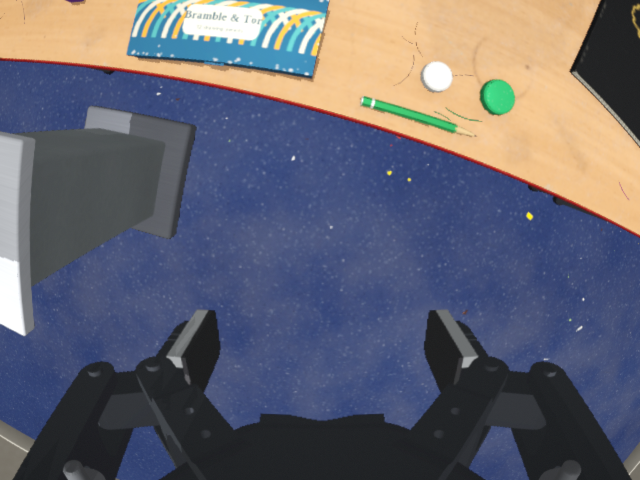

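The top view shows the board at about (375,205) and three pale spacers at (178,266), (219,279) and (263,290). The purple look-alikes are at (162,338) and (323,321). In the scene view the arm hides the right part of the table. I'll zoom in on the top view and set up helpers.

```bash
cat > h.py <<'E'
import numpy as np, cv2
from scipy.spatial.transform import Rotation as R
from bench import telemetry, viewer, nets, ctrl
def rot(q): return R.from_quat([q[1],q[2],q[3],q[0]])
def rays(c,uv,fish=False):
    uv=np.atleast_2d(uv).astype(float);K=c["K"]
    x=(uv[:,0]-K[0,2])/K[0,0];y=(uv[:,1]-K[1,2])/K[1,1]
    if fish:
        th=np.hypot(x,y);s=np.where(th>1e-9,np.sin(th)/np.maximum(th,1e-9),1)
        d=np.stack([x*s,-y*s,-np.cos(th)],1)
    else:
        d=np.stack([x,-y,-np.ones_like(x)],1)
    return rot(c["orientation"]).apply(d)
def onz(c,uv,z,fish=False):
    d=rays(c,uv,fish);o=c["origin"]
    return o+d*((z-o[2])/d[:,2])[:,None]
def proj(c,P,fish=False):
    P=np.atleast_2d(P);p=rot(c["orientation"]).inv().apply(P-c["origin"])
    X,Y,Z=p[:,0],-p[:,1],-p[:,2];K=c["K"]
    if fish:
        r=np.hypot(X,Y);th=np.arctan2(r,Z);k=th/np.maximum(r,1e-9);x,y=X*k,Y*k
    else: x,y=X/Z,Y/Z
    return np.stack([K[0,0]*x+K[0,2],K[1,1]*y+K[1,2]],1)
def shot(n,name):
    c=viewer.get_calibration(n);im=viewer.camera(n)[:,:,::-1].copy()
    cv2.imwrite(f"pics/{name}.png",im);np.save(f"pics/{name}.npy",np.array([c],dtype=object),allow_pickle=True)
    return c,im
def cal(name): return np.load(f"pics/{name}.npy",allow_pickle=True)[0]
def shift(target,yaw=None):
    """tool shift to world target TCP, turn to make tool x at world yaw, tool down"""
    o=telemetry.get_obs();r=rot(o["eef_rot"])
    s=r.inv().apply(np.array(target)-o["eef_pos"])
    out=[s.round(4).tolist()]
    if yaw is not None:
        # tool z down, x at yaw
        x=np.array([np.cos(yaw),np.sin(yaw),0]);z=np.array([0,0,-1.]);y=np.cross(z,x)
        t=R.from_matrix(np.stack([x,y,z],1))
        out.append(np.degrees((r.inv()*t).as_rotvec()).round(2).tolist())
    return out
def st():
    o=telemetry.get_obs();r=rot(o["eef_rot"]).as_matrix()
    print("t%.2f pos"%o["time_s"],o["eef_pos"].round(4),"yaw %.2f"%np.degrees(np.arctan2(r[1,0],r[0,0])),"z",r[:,2].round(3),"F",o["wrist_force"].round(1),"open %.3f"%o["opening"],"q",o["q"].round(2))
E
python3 - <<'E'
from h import *
c,im=shot("top","top1")
cv2.imwrite("pics/t1b.png",cv2.resize(im[125:285,315:435],None,fx=5,fy=3.75*1,interpolation=cv2.INTER_CUBIC)[:600])
cv2.imwrite("pics/t1s.png",cv2.resize(im[225:365,145:345],None,fx=4,fy=4,interpolation=cv2.INTER_CUBIC))
for p in [(372,205),(178,266),(219,279),(263,290),(175,185),(460,229)]: print(p,onz(c,p,0.02).round(3))
g=cv2.cvtColor(im,cv2.COLOR_BGR2HSV)
print([im[y,x] .tolist() for x,y in [(178,255),(219,290),(263,300),(200,350)]],[g[y,x] .tolist() for x,y in [(178,255),(219,290),(263,300),(200,350)]])
st()
E
```

```text
(372, 205) [[ 0.587 -0.297  0.02 ]]
(178, 266) [[0.472 0.074 0.02 ]]
(219, 279) [[ 0.447 -0.005  0.02 ]]
(263, 290) [[ 0.425 -0.089  0.02 ]]
(175, 185) [[0.629 0.083 0.02 ]]
(460, 229) [[ 0.54  -0.465  0.02 ]]
[[69, 114, 145], [77, 121, 156], [65, 109, 139], [43, 86, 129]] [[18, 134, 145], [17, 129, 156], [18, 136, 139], [15, 170, 129]]
t0.20 pos [ 0.1555 -0.5532  0.2027] yaw -74.31 z [-0.     0.001 -1.   ] F [-0.1 -0.2 -0.6] open 1.001 q [-1.5   0.18  1.61 -0.    1.35 -0.21]
```

View pics/t1b.png

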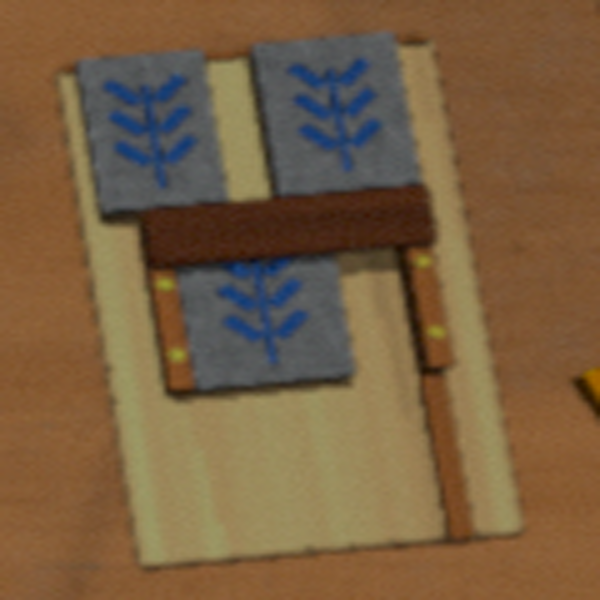

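View pics/t1s.png

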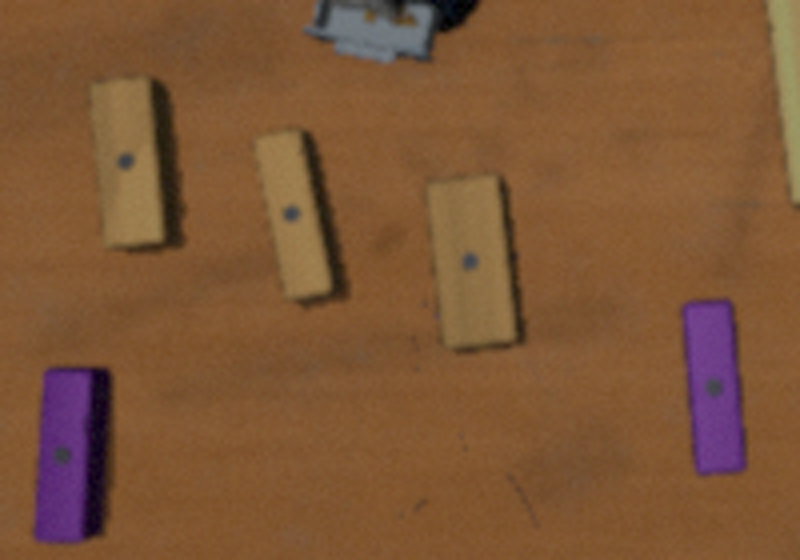

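The pale spacers by width are: left middle, centre narrow, right wide. The block in the bay looks like the widest one, which would make the gap about 27 mm, so I'll check it with the wrist camera.

```bash
python3 - <<'E'
from h import *
c=cal("top1")
f=lambda X,Y:(315+X/5,125+Y/3.75)
cr=onz(c,[f(145,565),f(62,75),f(437,42),f(522,533)],0.012);print(cr.round(3))
e1=cr[1]-cr[0];e2=cr[2]-cr[3];print(np.degrees(np.arctan2(e1[1],e1[0])),np.degrees(np.arctan2(e2[1],e2[0])),cr.mean(0))
print(shift([0.46,-0.29,0.2],np.radians(-83)))
E
```

```text
[[ 0.452 -0.242  0.012]
 [ 0.709 -0.213  0.012]
 [ 0.726 -0.36   0.012]
 [ 0.468 -0.387  0.012]]
6.638959002850831 5.863973165711633 [ 0.58867165 -0.30053886  0.012     ]
[[-0.1711, -0.3644, 0.003], [-0.01, 0.06, 8.69]]
```

Request:
step_arm:
  plan:
    - [[-0.021, -0.044, 0.0], [0, 0, 1.7]]
    - [[-0.042, -0.088, 0.0], [0, 0, 3.4]]
    - [[-0.063, -0.132, 0.0], [0, 0, 5]]
    - [[-0.084, -0.176, 0.0], [0, 0, 7]]
    - [[-0.105, -0.22, 0.0], [0, 0, 8.7]]

```text
time_s: 0.7
eef_pos: [0.34, -0.3915, 0.2033]
eef_rot: [-0.0, 0.748, -0.663, 0.0]
wrist_force: [0.7, -1.4, 0.0]
opening: 0.997
```

```bash
python3 - <<'E'
from h import *
st();print(shift([0.46,-0.29,0.2],np.radians(-83.7)))
E
```

```text
t0.70 pos [ 0.34   -0.3915  0.2033] yaw -83.12 z [ 0. -0. -1.] F [ 0.7 -1.4  0. ] open 0.997 q [-1.08  0.05  1.75  0.    1.34  0.37]
[[-0.0864, -0.1313, 0.0033], [-0.01, -0.01, 0.58]]
```

Request:
step_arm:
  plan:
    - [[-0.027, -0.041, 0.0], [0, 0, 0]]
    - [[-0.054, -0.082, 0.0], [0, 0, 0.6]]
    - [[-0.0864, -0.125, 0.003], [0, 0, 0.6]]
    - [[-0.0864, -0.131, 0.003], [0, 0, 0.6]]
    - [[-0.0864, -0.131, 0.003], [0, 0, 0.6]]

```text
time_s: 1.2
eef_pos: [0.4594, -0.2901, 0.2]
eef_rot: [0.0, 0.747, -0.665, -0.0]
wrist_force: [-0.6, -0.6, 0.3]
opening: 0.999
```

```bash
python3 - <<'E'
from h import *
st();c,im=shot("wrist","w1");st()
E
```

```text
t1.20 pos [ 0.4594 -0.2901  0.2   ] yaw -83.41 z [-0.  0. -1.] F [-0.6 -0.6  0.3] open 0.999 q [-0.78  0.11  1.69 -0.    1.34  0.67]
t1.25 pos [ 0.4584 -0.2912  0.2   ] yaw -83.51 z [-0.001 -0.    -1.   ] F [-0.3 -1.  -0.9] open 0.996 q [-0.78  0.11  1.69 -0.    1.34  0.67]
```

View pics/w1.png

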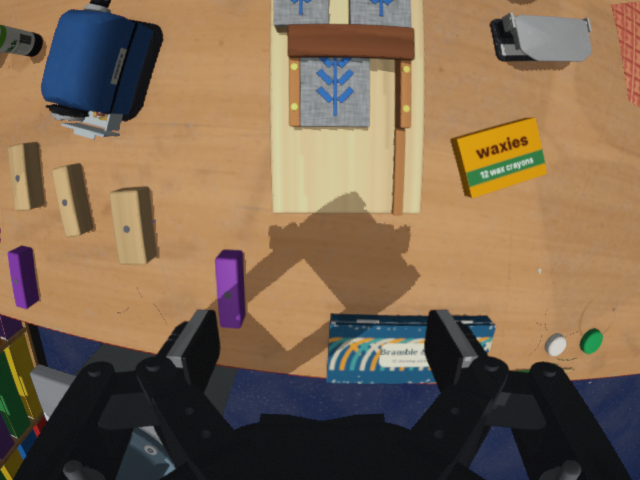

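The wrist view shows the board at the top centre. The bay spans about x 290–410 with its front at y≈127, the rail is at (398,170), and all three spacers are at the left. I'll zoom in on the board.

```bash
python3 - <<'E'
from h import *
im=cv2.imread("pics/w1.png")
cv2.imwrite("pics/w1b.png",cv2.resize(im[0:110*2,260:430],None,fx=3.5,fy=2.7,interpolation=cv2.INTER_CUBIC))
cv2.imwrite("pics/w1g.png",cv2.resize(im[40:140,280:420],None,fx=5.7,fy=5.7,interpolation=cv2.INTER_CUBIC))
E
```

```text
(no output)
```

View pics/w1g.png

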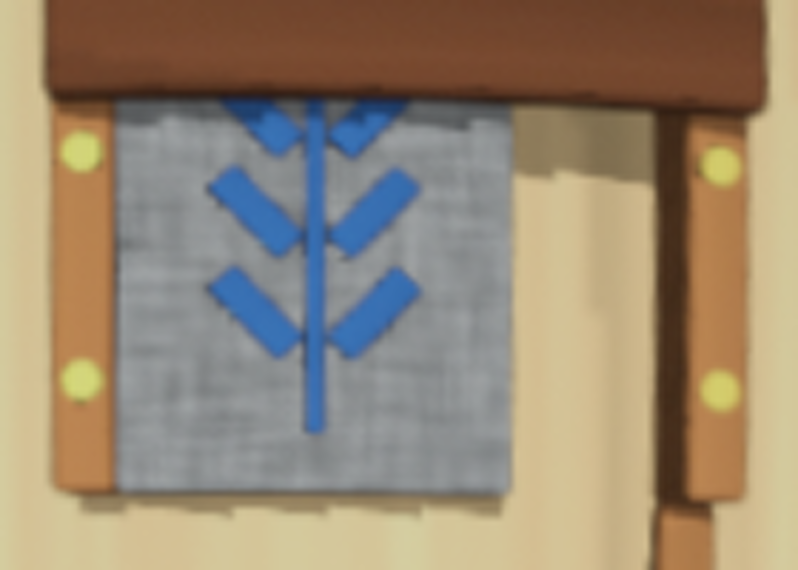

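View pics/w1b.png

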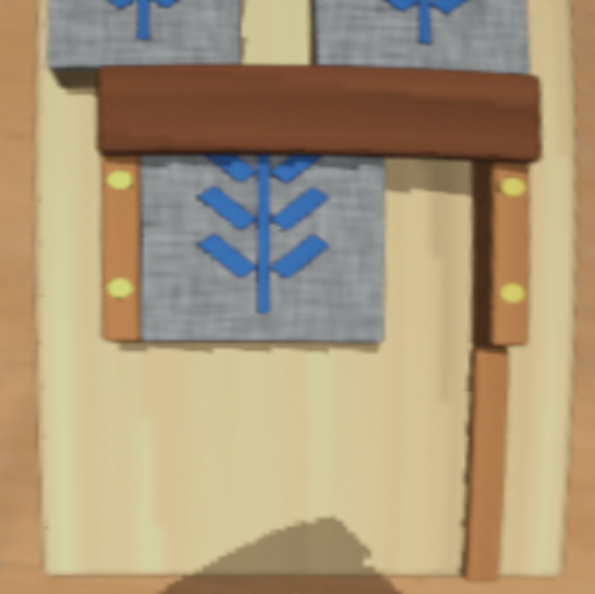

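The block's top face spans x 117–512 and the fence inner edges are at 117 and 688. That makes the block about 61 mm of 88 mm wide, so the gap is about 27 mm and takes the narrow spacer. Next I'll fit the board pose and look at the spacers.

```bash
cat > board.py <<'E'
from h import *
from scipy.optimize import least_squares
def fitboard(c,pts,uv,fish=True):
    pts=np.array(pts,float);uv=np.array(uv,float)
    def W(p):
        r=R.from_euler("z",p[2]);return r.apply(pts)+[p[0],p[1],0]
    s=least_squares(lambda p:(proj(c,W(p),fish)-uv).ravel(),[.589,-.3,.11],loss="soft_l1")
    return s.x,(proj(c,W(s.x),fish)-uv)
E
python3 - <<'E'
from board import *
c=cal("w1")
g=lambda X,Y:(280+X/5.7,40+Y/5.7); b=lambda X,Y:(260+X/3.5,Y/2.7)
pts=[(-.0475,-.054,.042),(-.0475,-.044,.042),(-.0475,.054,.042),(-.0475,.044,.042),(-.0475,-.017,.040),(-.1325,.075,.012),(-.1325,-.075,.012),(-.1325,-.044,.02)]
uv=[g(745,498),g(688,498),g(54,490),g(117,492),g(511,493),b(45,573),b(560,573),b(465,578)]
x,e=fitboard(c,pts,uv);print(x,np.degrees(x[2]));print(e.round(1))
im=cv2.imread("pics/w1.png")
cv2.imwrite("pics/w1s.png",cv2.resize(im[130:280,0:170],None,fx=4.5,fy=4,interpolation=cv2.INTER_CUBIC))
E
```

```text
[ 0.59381551 -0.29906232  0.12049236] 6.903703903302703
[[ 0.6 -0. ]
 [-0.4 -0.5]
 [-0.6 -0.1]
 [-0.2 -0.7]
 [ 0.3 -0.6]
 [-0.8  1.1]
 [ 1.4  1.1]
 [ 0.2  0.7]]
```

View pics/w1s.png

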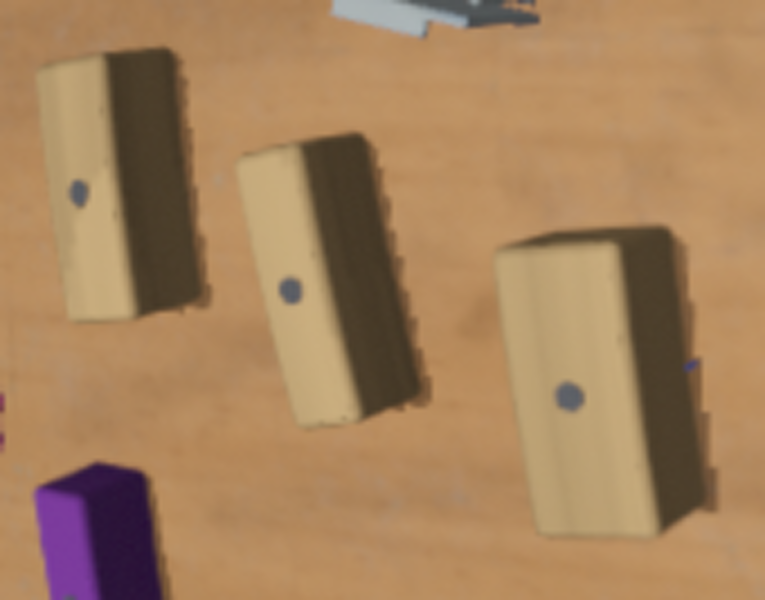

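```bash
python3 - <<'E'
from h import *
c=cal("w1")
s=lambda X,Y:(X/4.5,130+Y/4)
for nm,q in dict(nar=[(240,158),(300,427),(360,418),(302,143)],wid=[(497,252),(540,533),(660,533),(620,240)]).items():
    P=onz(c,[s(*p) for p in q],.032,True);print(nm,P[:,:2].round(4).tolist(),P.mean(0).round(4))
    a=P[0]-P[1];b=P[3]-P[2];print(np.degrees([np.arctan2(a[1],a[0]),np.arctan2(b[1],b[0])]),np.linalg.norm(a),np.linalg.norm(P[1]-P[2]))
t=cal("top1")
f=lambda X,Y:(145+X/4,225+Y/4)
P=onz(t,[f(255,138),f(288,300),f(332,292),f(302,130)],.032);print(P.round(4),P.mean(0));a=P[0]-P[1];b=P[3]-P[2];print(np.degrees([np.arctan2(a[1],a[0]),np.arctan2(b[1],b[0])]))
print(shift([0.40,-0.005,0.17],np.radians(-80)))
E
```

```text
nar [[0.4846, 0.0105], [0.4088, -0.0053], [0.4136, -0.0259], [0.4893, -0.0106]] [ 0.4491 -0.0078  0.032 ]
[11.81485177 11.40965948] 0.07743168407294439 0.02111364548262061
wid [[0.4629, -0.07], [0.3867, -0.0787], [0.3912, -0.1124], [0.4682, -0.1034]] [ 0.4273 -0.0911  0.032 ]
[6.56358148 6.66284519] 0.07666080795574447 0.03399717870214732
[[ 0.4828  0.0126  0.032 ]
 [ 0.407  -0.0042  0.032 ]
 [ 0.4106 -0.0247  0.032 ]
 [ 0.4865 -0.0095  0.032 ]] [ 0.44673654 -0.00645997  0.032     ]
[12.49246171 11.33630514]
[[-0.2909, 0.0257, 0.0301], [0.04, 0.0, -3.51]]
```

Request:
step_arm:
  plan:
    - [[-0.045, 0.0, 0.0], [0, 0, -2]]
    - [[-0.09, 0.005, 0.0], [0, 0, -4]]
    - [[-0.135, 0.01, 0.0], [0, 0, -5.5]]
    - [[-0.18, 0.015, 0.01], [0, 0, -5.5]]
    - [[-0.225, 0.02, 0.02], [0, 0, -5.5]]

```text
time_s: 1.75
eef_pos: [0.4126, -0.0703, 0.1804]
eef_rot: [0.0, 0.775, -0.631, 0.001]
wrist_force: [0.7, 0.8, -0.5]
opening: 1.003
```

```bash
python3 - <<'E'
from h import *
st();print(shift([0.39,-0.007,0.15],np.radians(-78)))
E
```

```text
t1.75 pos [ 0.4126 -0.0703  0.1804] yaw -78.31 z [ 0.001 -0.001 -1.   ] F [ 0.7  0.8 -0.5] open 1.003 q [-0.45 -0.17  2.   -0.    1.3   0.91]
[[-0.0666, 0.0093, 0.0303], [-0.05, -0.07, -0.31]]
```

Request:
step_arm:
  plan:
    - [[-0.035, 0.005, 0.015], [0, 0, -0.3]]
    - [[-0.063, 0.009, 0.028], [0, 0, -0.3]]
    - [[-0.063, 0.009, 0.028], [0, 0, -0.3]]
    - [[-0.063, 0.009, 0.028], [0, 0, -0.3]]

```text
time_s: 2.15
eef_pos: [0.3916, -0.0112, 0.1525]
eef_rot: [0.0, 0.778, -0.628, 0.0]
wrist_force: [0.1, -0.5, -0.2]
opening: 1.0
```

```bash
python3 - <<'E'
from h import *
st();c,im=shot("wrist","w2");st();print(c["origin"])
E
```

```text
t2.15 pos [ 0.3916 -0.0112  0.1525] yaw -77.85 z [ 0.    -0.001 -1.   ] F [ 0.1 -0.5 -0.2] open 1.000 q [-0.33 -0.2   2.09 -0.    1.25  1.03]
t2.20 pos [ 0.3923 -0.0117  0.1529] yaw -77.90 z [ 0.001 -0.001 -1.   ] F [-0.1  0.   0.2] open 0.995 q [-0.33 -0.2   2.09 -0.    1.25  1.03]
[0.46703122 0.00593352 0.32336897]
```

View pics/w2.png

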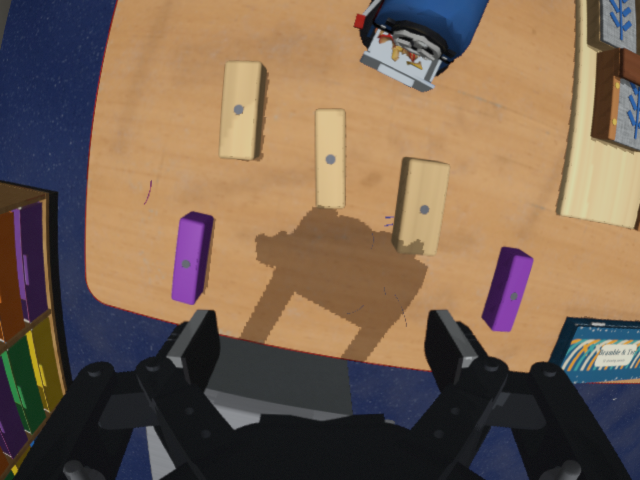

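The narrow spacer is the centre one, with its dot at (330,159) and its ends at y≈109 and 206. Middle is at (241,110) and wide at (422,206). I'll triangulate.

```bash
python3 - <<'E'
from h import *
im=cv2.imread("pics/w2.png");cv2.imwrite("pics/w2z.png",cv2.resize(im[100:215,300:360],None,fx=5,fy=5,interpolation=cv2.INTER_CUBIC))
def tri(obs):
    A=np.zeros((3,3));b=np.zeros(3)
    for c,uv,f in obs:
        d=rays(c,uv,f)[0];d/=np.linalg.norm(d);M=np.eye(3)-np.outer(d,d);A+=M;b+=M@c["origin"]
    return np.linalg.solve(A,b)
w1,w2,t=cal("w1"),cal("w2"),cal("top1")
dots=dict(nar=[(290,290),(330,159),(291,213)],mid=[(79,193),(238.5,109.5),(126,161)],wid=[(570,397),(424.5,209.5),(470,261)])
for k,(a,b,e) in dots.items():
    A=(a[0]/4.5,130+a[1]/4);E=(145+e[0]/4,225+e[1]/4)
    print(k,tri([(w1,A,True),(w2,b,True)]).round(4),tri([(t,E,False),(w2,b,True)]).round(4),onz(w2,b,.032,True).round(4),onz(t,E,.032).round(4))
E
```

```text
nar [ 0.4488 -0.005   0.0318] [ 0.4484 -0.0047  0.0291] [[ 0.4493 -0.0049  0.032 ]] [[ 0.4475 -0.005   0.032 ]]
mid [0.4733 0.0734 0.0316] [0.4739 0.0778 0.0148] [[0.4739 0.0735 0.032 ]] [[0.4723 0.0731 0.032 ]]
wid [ 0.4266 -0.0895  0.0321] [ 0.4258 -0.0893  0.0311] [[ 0.4271 -0.0893  0.032 ]] [[ 0.4247 -0.089   0.032 ]]
```

View pics/w2z.png

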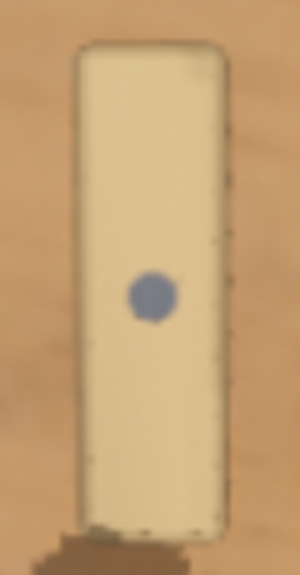

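```bash
python3 - <<'E'
from h import *
c=cal("w2");z=lambda X,Y:(300+X/5,100+Y/5)
P=onz(c,[z(77,65),z(82,525),z(226,65),z(226,525)],.032,True)
a=P[0]-P[1];b=P[2]-P[3];print(np.degrees([np.arctan2(a[1],a[0]),np.arctan2(b[1],b[0])]),P.mean(0))
y=np.radians(12);cx=np.array([.4489,-.0049])-.025*np.array([np.cos(y),np.sin(y)]);print(cx)
st();print(shift([*cx,.07],np.radians(-78)),shift([*cx,.018],np.radians(-78)))
E
```

```text
[12.72584687 12.76355207] [ 0.44916026 -0.00541491  0.032     ]
[ 0.42444631 -0.01009779]
t2.20 pos [ 0.3923 -0.0117  0.1529] yaw -77.90 z [ 0.001 -0.001 -1.   ] F [-0.1  0.   0.2] open 0.995 q [-0.33 -0.2   2.09 -0.    1.25  1.03]
[[0.0051, -0.0317, 0.0829], [-0.05, -0.07, 0.1]] [[0.005, -0.0317, 0.1349], [-0.05, -0.07, 0.1]]
```

Request:
step_arm:
  plan:
    - [[0.005, -0.032, 0.03], [0, 0, -0.4]]
    - [[0.005, -0.032, 0.06], [0, 0, -0.4]]
    - [[0.005, -0.032, 0.085], [0, 0, -0.4]]
    - [[0.005, -0.032, 0.085], [0, 0, -0.4]]
    - [[0.005, -0.032, 0.085], [0, 0, -0.4]]
  fingers: 50

```text
time_s: 2.7
eef_pos: [0.4246, -0.0096, 0.0679]
eef_rot: [0.0, 0.78, -0.626, -0.0]
wrist_force: [-0.5, 0.1, 0.4]
opening: 0.503
```

```bash
python3 - <<'E'
from h import *
st();c,im=shot("wrist","w3");print(shift([.4244,-.0101,.018],np.radians(-77.5)))
E
```

```text
t2.70 pos [ 0.4246 -0.0096  0.0679] yaw -77.52 z [-0. -0. -1.] F [-0.5  0.1  0.4] open 0.503 q [-0.3   0.02  2.09 -0.    1.03  1.05]
[[0.0003, 0.0011, 0.0506], [-0.09, -0.06, 0.0]]
```

View pics/w3.png

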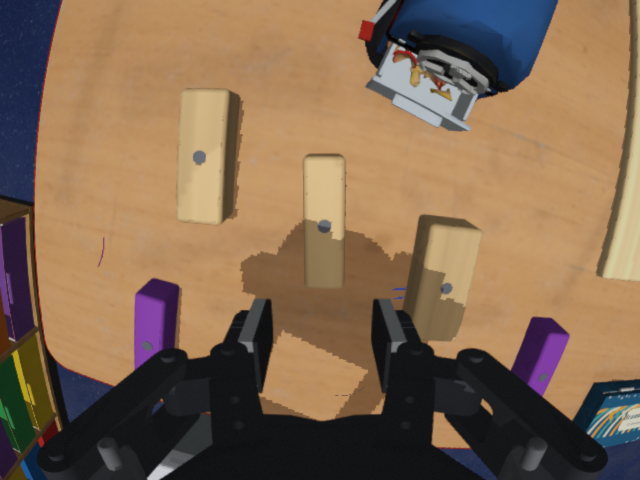

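The spacer is centred between the jaws: x 304–345, with the fingers at 270 and 373. I'll descend and grip.

Request:
step_arm:
  plan:
    - [[0, 0.001, 0.025], [0, 0, 0]]
    - [[0, 0.001, 0.045], [0, 0, 0]]
    - [[0, 0.001, 0.05], [0, 0, 0]]
    - [[0, 0.001, 0.05], [0, 0, 0]]

```text
time_s: 3.15
eef_pos: [0.4237, -0.0089, 0.0181]
eef_rot: [-0.0, 0.78, -0.625, 0.0]
wrist_force: [0.3, -0.5, 0.5]
opening: 0.499
```

Request:
step_arm:
  plan:
    - [[0, 0, 0], [0, 0, 0]]
    - [[0, 0, 0], [0, 0, 0]]
    - [[0, 0, 0], [0, 0, 0]]
    - [[0, 0, 0], [0, 0, 0]]
    - [[0, 0, 0], [0, 0, 0]]
  fingers: 0

```text
time_s: 3.65
eef_pos: [0.4233, -0.0085, 0.0175]
eef_rot: [-0.0, 0.78, -0.625, 0.0]
wrist_force: [-0.2, 0.3, -0.4]
opening: -0.001
```

```bash
python3 - <<'E'
from h import *
st()
E
```

```text
t3.65 pos [ 0.4233 -0.0085  0.0175] yaw -77.41 z [ 0. -0. -1.] F [-0.2  0.3 -0.4] open -0.001 q [-0.3   0.12  2.11  0.    0.91  1.05]
```

The opening reads shut, so I'll look.

```bash
python3 - <<'E'
from h import *
c,im=shot("wrist","w4");c,im=shot("top","top2");c,im=shot("scene","s2")
E
```

```text
(no output)
```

View pics/w4.png

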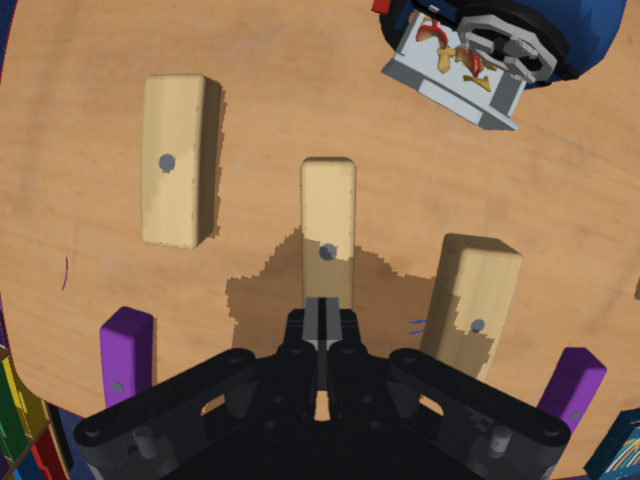

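View pics/s2.png

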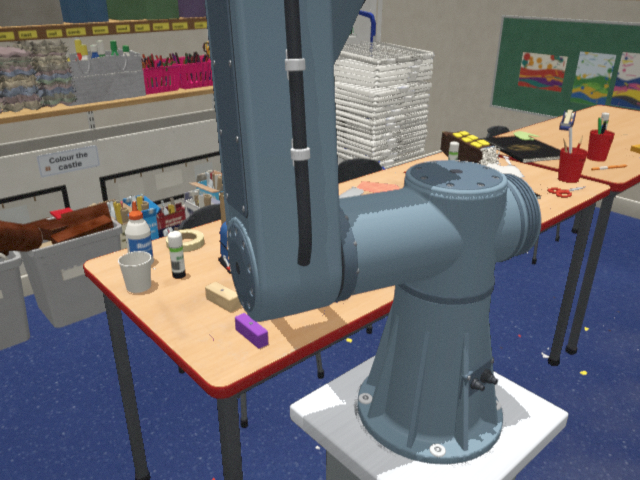

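```bash
python3 - <<'E'
from h import *
c=cal("w4");o=telemetry.get_obs()
print("dot",onz(c,(328,252),.032,True))
T=o["eef_pos"]
for dz in [0,-.008,.011]:
    print(dz,proj(c,T+[0,0,dz],True))
r=rot(o["eef_rot"]).as_matrix()
print("tip edge front",proj(c,T+[0,0,-.008]-.011*r[:,1],True), r[:,1])
print("rear end top expected",proj(c,[.449-.04*np.cos(.218),-.0052-.04*np.sin(.218),.032],True))
im=cv2.imread("pics/w4.png");cv2.imwrite("pics/w4z.png",cv2.resize(im[200:440,220:430],None,fx=2.5,fy=2.5,interpolation=cv2.INTER_CUBIC))
im=cv2.imread("pics/top2.png");cv2.imwrite("pics/top2z.png",cv2.resize(im[225:365,145:345],None,fx=4,fy=4,interpolation=cv2.INTER_CUBIC))
E
```

```text
dot [[ 0.44906368 -0.00499506  0.032     ]]
0 [[322.65770542 292.09961669]]
-0.008 [[322.61133534 285.81775561]]
0.011 [[322.72744349 301.57666299]]
tip edge front [[322.66504632 266.17221796]] [-9.75965441e-01 -2.17925350e-01  1.98962252e-06]
rear end top expected [[327.58179502 330.7183617 ]]
```

View pics/w4z.png

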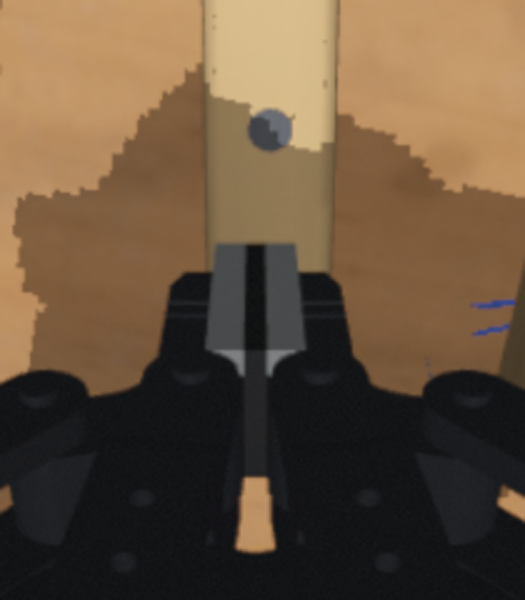

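View pics/top2z.png

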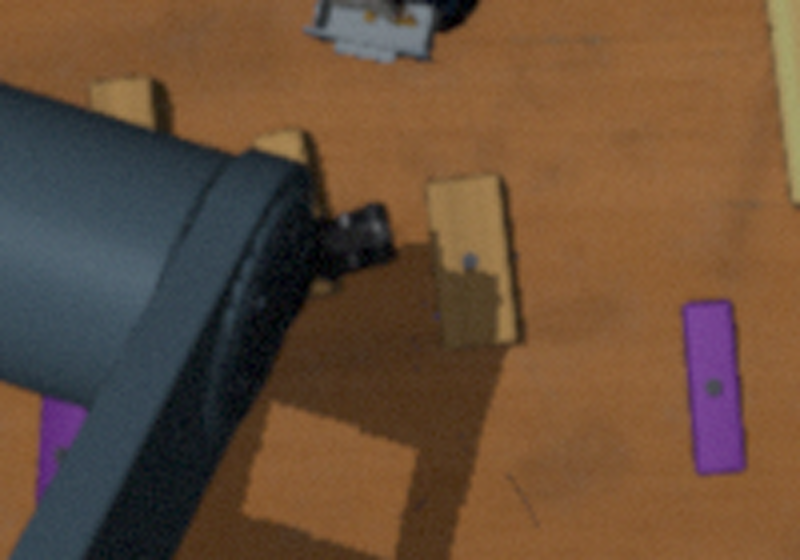

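The gripper shut above the spacer, and the spacer hasn't moved: its dot is still at (0.449,-0.005). Judging by the images, the tips may be higher than stated. I'll measure where they really are from the wrist pictures, using the known jaw openings.

```bash
python3 - <<'E'
from h import *
im=cv2.imread("pics/w3.png");cv2.imwrite("pics/w3z.png",cv2.resize(im[280:400,220:430],None,fx=3.8,fy=3.8,interpolation=cv2.INTER_CUBIC))
im=cv2.imread("pics/w2.png");cv2.imwrite("pics/w2f.png",cv2.resize(im[290:410,160:490],None,fx=2.4,fy=2.4,interpolation=cv2.INTER_CUBIC))
c=cal("w2");print(c["origin"])
E
```

```text
[0.46703122 0.00593352 0.32336897]
```

View pics/w3z.png

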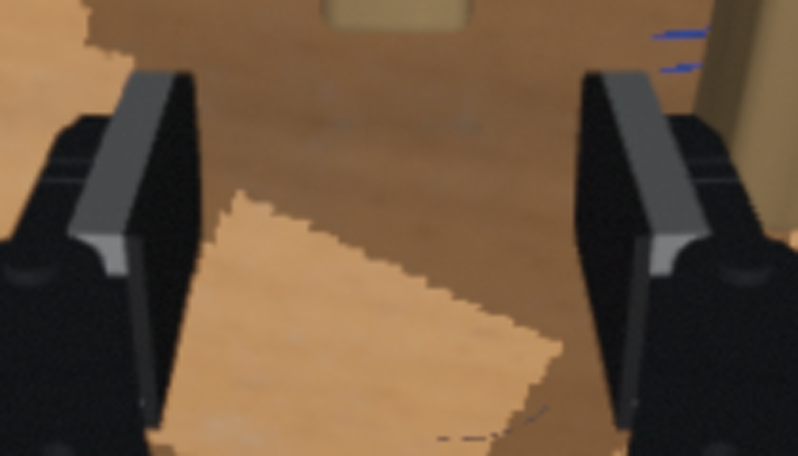

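View pics/w2f.png

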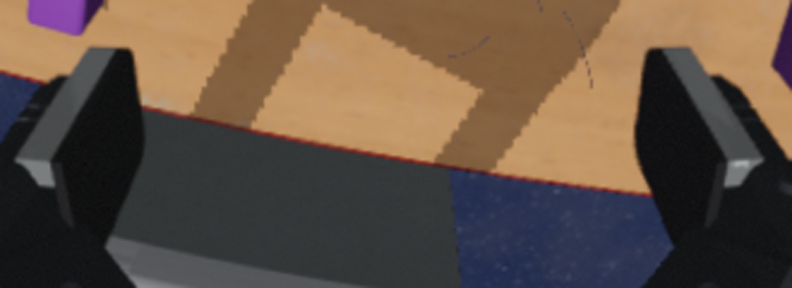

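```bash
python3 - <<'E'
from h import *
def chk(nm,eef,eq,L,Rr,open_):
    c=cal(nm);r=rot(eq)
    o=r.inv().apply(c["origin"]-eef)
    dl=r.inv().apply(rays(c,L,True))[0];dr=r.inv().apply(rays(c,Rr,True))[0]
    # both points share y,z ; x differ by open
    s=open_/abs(dl[0]/dl[2]-dr[0]/dr[2]) # depth along tool z
    print(nm,"cam in tool",o.round(4),"ptL",(o+dl/dl[2]*s).round(4),"ptR",(o+dr/dr[2]*s).round(4))
q3=[0,.780,-.626,0];q2=[0,.778,-.628,0]
z3=lambda X,Y:(220+X/3.8,280+Y/3.8)
e3=[.4246,-.0096,.0679]
chk("w3",e3,q3,z3(172,72),z3(604,72),.0428)
chk("w3",e3,q3,z3(192,72),z3(585,72),.0428)
chk("w3",e3,q3,z3(128,240),z3(650,240),.0428)
f=lambda X,Y:(160+X/2.4,290+Y/2.4)
e2=[.3920,-.0114,.1527]
chk("w2",e2,q2,f(118,48),f(662,48),.085)
chk("w2",e2,q2,f(130,48),f(648,48),.085)
chk("w2",e2,q2,f(55,160),f(724,160),.085)
E
```

```text
w3 cam in tool [-0.0008 -0.0774 -0.1708] ptL [-0.0219 -0.0174 -0.0451] ptR [ 0.0209 -0.0174 -0.0451]
w3 cam in tool [-0.0008 -0.0774 -0.1708] ptL [-0.0218 -0.0114 -0.0324] ptR [ 0.021  -0.0114 -0.0324]
w3 cam in tool [-0.0008 -0.0774 -0.1708] ptL [-0.0218 -0.0153 -0.0731] ptR [ 0.021  -0.0153 -0.0731]
w2 cam in tool [-0.0011 -0.077  -0.1707] ptL [-0.0431 -0.0144 -0.0502] ptR [ 0.0419 -0.0144 -0.0502]
w2 cam in tool [-0.0011 -0.077  -0.1707] ptL [-0.0432 -0.0112 -0.0437] ptR [ 0.0418 -0.0112 -0.0437]
w2 cam in tool [-0.0011 -0.077  -0.1707] ptL [-0.0432 -0.0138 -0.0809] ptR [ 0.0418 -0.0137 -0.0809]
```

The images put the tips about 30 mm behind the reported TCP, not 8 mm ahead of it, which explains the miss. I'll reopen and descend carefully, watching the force.

Request:
step_arm:
  plan:
    - [[0, 0, 0], [0, 0, 0]]
    - [[0, 0, 0], [0, 0, 0]]
    - [[0, 0, 0], [0, 0, 0]]
    - [[0, 0, 0.003], [0, 0, 0]]
    - [[0, 0, 0.006], [0, 0, 0]]
  fingers: 50

```text
time_s: 4.3
eef_pos: [0.4231, -0.0085, 0.0111]
eef_rot: [-0.0, 0.78, -0.625, 0.0]
wrist_force: [-1.0, 0.8, -0.5]
opening: 0.501
```

Request:
step_arm:
  plan:
    - [[0, 0, 0.004], [0, 0, 0]]
    - [[0, 0, 0.008], [0, 0, 0]]
    - [[0, 0, 0.01], [0, 0, 0]]
    - [[0, 0, 0.01], [0, 0, 0]]

```text
time_s: 4.7
eef_pos: [0.4227, -0.0084, 0.0008]
eef_rot: [0.0, 0.78, -0.625, -0.0]
wrist_force: [0.2, -0.6, 0.8]
opening: 0.499
```

```bash
python3 - <<'E'
from h import *
st();c,im=shot("wrist","w5");print(ctrl.tip_reach)
cv2.imwrite("pics/w5z.png",cv2.resize(im[120:420,180:470],None,fx=2,fy=2,interpolation=cv2.INTER_CUBIC))
E
```

```text
t4.70 pos [ 0.4227 -0.0084  0.0008] yaw -77.42 z [-0.001  0.    -1.   ] F [ 0.2 -0.6  0.8] open 0.499 q [-0.3   0.16  2.12  0.    0.87  1.05]
0.008
```

View pics/w5z.png

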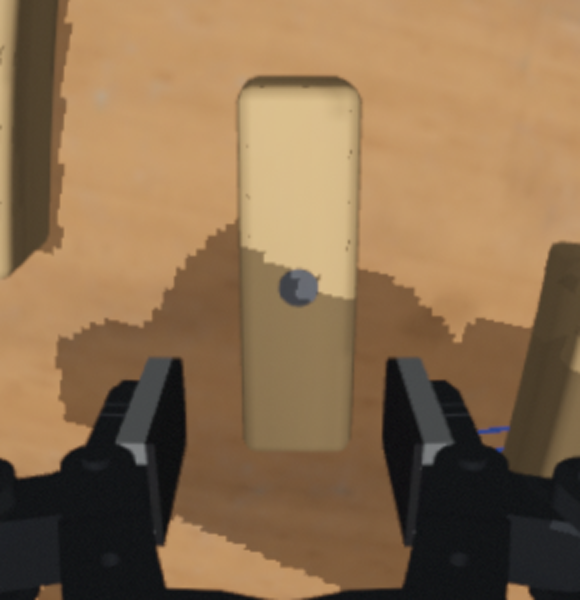

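No contact even with TCP z at about 0, so the tips really are about 3 cm higher. I'll recentre by 2.6 mm and descend another 17 mm.

Request:
step_arm:
  plan:
    - [[0.0026, -0.0014, 0.0], [0, 0, 0]]
    - [[0.0026, -0.0014, 0.005], [0, 0, 0]]
    - [[0.0026, -0.0014, 0.01], [0, 0, 0]]
    - [[0.0026, -0.0014, 0.014], [0, 0, 0]]
    - [[0.0026, -0.0014, 0.014], [0, 0, 0]]

```text
time_s: 5.25
eef_pos: [0.4242, -0.0105, -0.0135]
eef_rot: [0.0, 0.78, -0.625, -0.001]
wrist_force: [0.5, -0.4, -0.7]
opening: 0.5
```

```bash
python3 - <<'E'
from h import *
st();c,im=shot("wrist","w6")
cv2.imwrite("pics/w6z.png",cv2.resize(im[120:420,180:470],None,fx=2,fy=2,interpolation=cv2.INTER_CUBIC))
E
```

```text
t5.25 pos [ 0.4242 -0.0105 -0.0135] yaw -77.41 z [-0.002  0.001 -1.   ] F [ 0.5 -0.4 -0.7] open 0.500 q [-0.31  0.2   2.11  0.    0.83  1.05]
```

View pics/w6z.png

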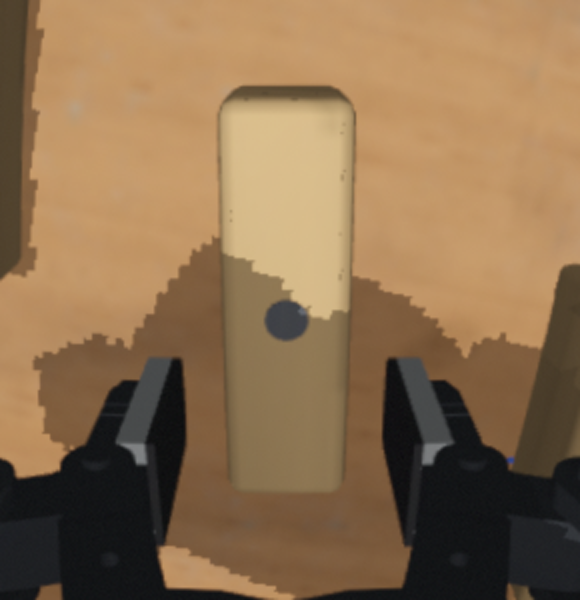

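It's centred now. 3 mm further down, then grip.

Request:
step_arm:
  plan:
    - [[0, 0, 0.003], [0, 0, 0]]
    - [[0, 0, 0.003], [0, 0, 0]]

```text
time_s: 5.5
eef_pos: [0.4249, -0.0107, -0.0159]
eef_rot: [0.0, 0.78, -0.625, -0.0]
wrist_force: [0.5, 0.3, 0.2]
opening: 0.501
```

Request:
step_arm:
  plan:
    - [[0, 0, 0], [0, 0, 0]]
    - [[0, 0, 0], [0, 0, 0]]
    - [[0, 0, 0], [0, 0, 0]]
    - [[0, 0, 0], [0, 0, 0]]
  fingers: 0

```text
time_s: 5.9
eef_pos: [0.4253, -0.0108, -0.0155]
eef_rot: [-0.0, 0.78, -0.625, 0.0]
wrist_force: [-0.1, 0.1, 3.8]
opening: 0.266
```

```bash
python3 - <<'E'
from h import *
st();c,im=shot("wrist","w7")
cv2.imwrite("pics/w7z.png",cv2.resize(im[120:420,180:470],None,fx=2,fy=2,interpolation=cv2.INTER_CUBIC))
E
```

```text
t5.90 pos [ 0.4253 -0.0108 -0.0155] yaw -77.41 z [ 0.001 -0.    -1.   ] F [-0.1  0.1  3.8] open 0.266 q [-0.31  0.2   2.11 -0.    0.83  1.05]
```

View pics/w7z.png

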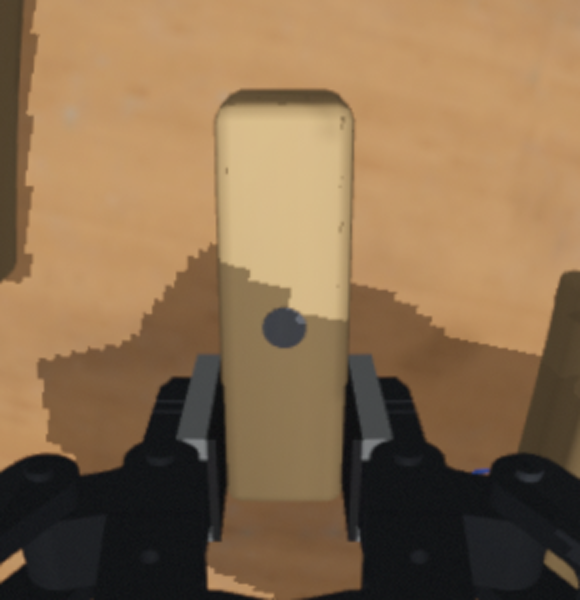

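Gripped: the opening is 0.266, about 24 mm. I'll lift and carry it to in front of the bay.

Request:
step_arm:
  plan:
    - [[0, 0, -0.02], [0, 0, 0]]
    - [[0, 0, -0.05], [0, 0, 0]]
    - [[0, 0, -0.085], [0, 0, 0]]
    - [[0.02, 0, -0.085], [0, 0, 1]]
    - [[0.055, 0.0, -0.085], [0, 0, 2.5]]

```text
time_s: 6.45
eef_pos: [0.4374, -0.0638, 0.0703]
eef_rot: [-0.001, 0.767, -0.641, 0.001]
wrist_force: [0.4, 0.9, -0.6]
opening: 0.268
```

```bash
python3 - <<'E'
from h import *
st();print(shift([.4665,-.3453,.07],np.radians(-83.1)))
E
```

```text
t6.45 pos [ 0.4374 -0.0638  0.0703] yaw -79.79 z [ 0.002 -0.    -1.   ] F [ 0.4  0.9 -0.6] open 0.268 q [-0.42  0.06  2.04  0.    1.04  0.98]
[[0.2822, 0.0213, 0.0005], [-0.11, -0.03, 3.31]]
```

Request:
step_arm:
  plan:
    - [[0.045, 0.003, 0], [0, 0, 1]]
    - [[0.09, 0.007, 0], [0, 0, 2]]
    - [[0.135, 0.01, 0], [0, 0, 3.2]]
    - [[0.18, 0.014, 0], [0, 0, 3.2]]
    - [[0.225, 0.017, 0.0], [0, 0, 3.2]]

```text
time_s: 6.95
eef_pos: [0.4592, -0.2905, 0.0689]
eef_rot: [-0.0, 0.748, -0.663, -0.0]
wrist_force: [0.1, 0.2, -0.4]
opening: 0.267
```

```bash
python3 - <<'E'
from h import *
st();print(shift([.4665,-.3453,.07],np.radians(-83.1)))
E
```

```text
t6.95 pos [ 0.4592 -0.2905  0.0689] yaw -83.13 z [-0.     0.001 -1.   ] F [ 0.1  0.2 -0.4] open 0.267 q [-0.78  0.27  1.79  0.    1.08  0.67]
[[0.0553, -0.0007, -0.0012], [0.02, 0.04, -0.03]]
```

Request:
step_arm:
  plan:
    - [[0.03, 0, 0], [0, 0, 0]]
    - [[0.054, 0, 0], [0, 0, 0]]
    - [[0.054, 0, 0], [0, 0, 0]]
    - [[0.054, 0, 0], [0, 0, 0]]
    - [[0.054, 0, 0], [0, 0, 0]]

```text
time_s: 7.45
eef_pos: [0.4657, -0.3411, 0.0687]
eef_rot: [-0.0, 0.749, -0.663, -0.001]
wrist_force: [-0.3, -0.4, -0.4]
opening: 0.266
```

```bash
python3 - <<'E'
from h import *
st();c,im=shot("wrist","w8");st()
E
```

```text
t7.45 pos [ 0.4657 -0.3411  0.0687] yaw -83.08 z [-0.001  0.001 -1.   ] F [-0.3 -0.4 -0.4] open 0.266 q [-0.84  0.34  1.7   0.    1.1   0.61]
t7.50 pos [ 0.4659 -0.341   0.0689] yaw -83.06 z [-0.001  0.001 -1.   ] F [ 0.2 -0.  -0.1] open 0.263 q [-0.84  0.34  1.7   0.    1.1   0.61]
```

View pics/w8.png

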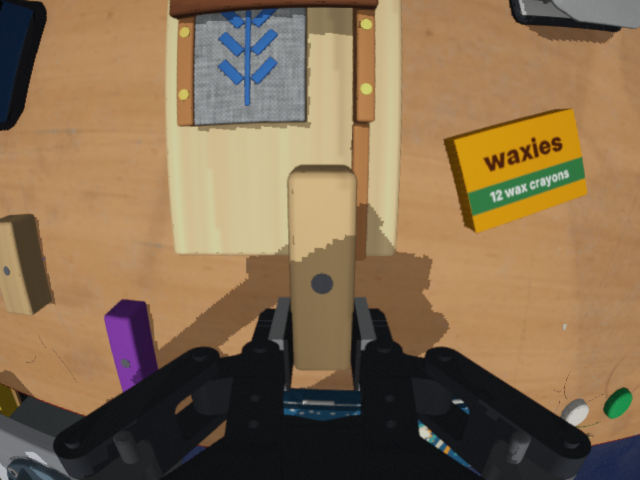

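The spacer is held straight, with its dot at (322,284) and its front end at y≈168. The bay front is at y≈124 and the gap spans x 307–354. I'll refit the board.

```bash
python3 - <<'E'
from h import *
im=cv2.imread("pics/w8.png")
cv2.imwrite("pics/w8b.png",cv2.resize(im[0:265,160:410],None,fx=3,fy=2.26,interpolation=cv2.INTER_CUBIC))
cv2.imwrite("pics/w8s.png",cv2.resize(im[155:375,260:390],None,fx=4,fy=2.7,interpolation=cv2.INTER_CUBIC))
E
```

```text
(no output)
```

View pics/w8b.png

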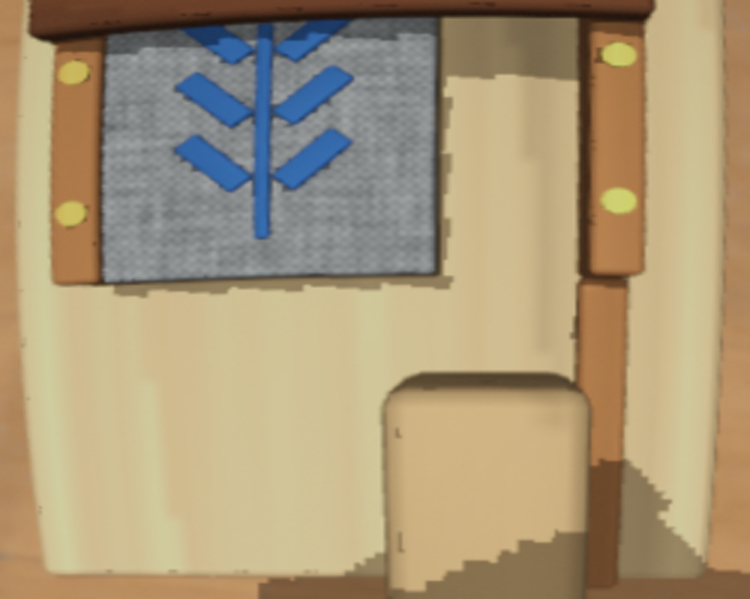

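View pics/w8s.png

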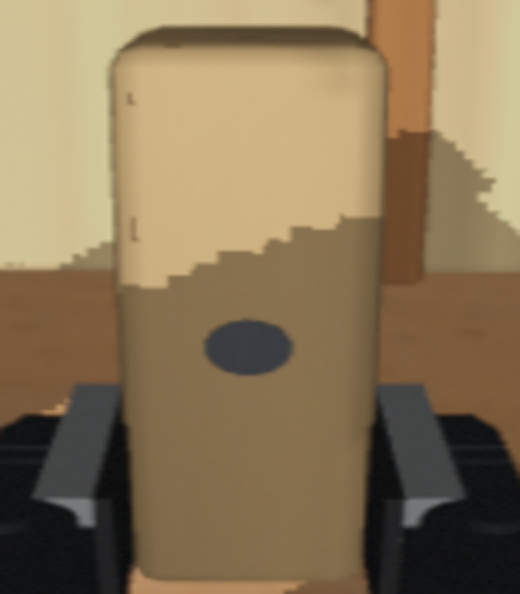

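```bash
python3 - <<'E'
from board import *
c=cal("w8")
b=lambda X,Y:(160+X/3,Y/2.26); s=lambda X,Y:(260+X/4,155+Y/2.7)
pts=[(-.0475,.054,.042),(-.0475,.044,.042),(-.0475,-.044,.042),(-.0475,-.054,.042),(-.0475,-.017,.040),(-.1325,.075,.012),(-.1325,-.075,.012),(-.0475,-.044,.02)]
uv=[b(53,283),b(102,283),b(590,273),b(644,272),b(438,275),b(46,573),b(704,576),b(578,282)]
x,e=fitboard(c,pts,uv);print(x.round(4),np.degrees(x[2]));print(e.round(1).tolist())
zt=.0688+.0475
P=onz(c,[s(248,347),s(250,40),s(250,579)],zt,True)
L=onz(c,[s(113,80),s(134,560)],zt,True);Rr=onz(c,[s(386,80),s(367,560)],zt,True)
for q in (L,Rr):
    d=q[0]-q[1];print("yaw",np.degrees(np.arctan2(d[1],d[0])))
r=R.from_euler("z",x[2]).inv();f=lambda p:r.apply(p-np.array([x[0],x[1],0]))
print("dot,front,rear in board",f(P).round(4).tolist());print("L,R edges",f(L).round(4).tolist(),f(Rr).round(4).tolist())
print("TCP in board",f(np.array([.4658,-.3411,.0688])))
E
```

```text
[ 0.5938 -0.2991  0.1161] 6.6504004931182115
[[-0.9, 0.5], [-0.5, -0.8], [0.2, 0.0], [1.1, 1.1], [-0.6, -1.3], [-1.6, 1.2], [1.5, 1.7], [0.7, -2.7]]
yaw 6.9167179152600795
yaw 7.34427457693982
dot,front,rear in board [[-0.1072, -0.0262, 0.1163], [-0.0667, -0.0261, 0.1163], [-0.1453, -0.0266, 0.1163]]
L,R edges [[-0.0717, -0.0147, 0.1163], [-0.142, -0.015, 0.1163]] [[-0.0715, -0.0375, 0.1163], [-0.1418, -0.0383, 0.1163]]
TCP in board [-0.13200216 -0.02692411  0.0688    ]
```

Request:
step_arm:
  plan:
    - [[0.004, 0, 0.015], [0, 0, 0.3]]
    - [[0.004, 0, 0.03], [0, 0, 0.3]]
    - [[0.004, 0, 0.045], [0, 0, 0.3]]
    - [[0.004, 0, 0.055], [0, 0, 0.3]]
    - [[0.004, 0, 0.055], [0, 0, 0.3]]

```text
time_s: 8.0
eef_pos: [0.4652, -0.3448, 0.0116]
eef_rot: [-0.0, 0.747, -0.665, -0.002]
wrist_force: [-0.5, 0.1, -1.1]
opening: 0.263
```

Request:
step_arm:
  plan:
    - [[0, 0, 0.0], [0, 0, 0]]
    - [[0, 0, 0.005], [0, 0, 0]]
    - [[0, 0, 0.01], [0, 0, 0]]
    - [[0, 0, 0.01], [0, 0, 0]]

```text
time_s: 8.4
eef_pos: [0.4671, -0.347, 0.0046]
eef_rot: [0.0, 0.747, -0.665, 0.001]
wrist_force: [0.1, -0.1, -0.8]
opening: 0.266
```

```bash
python3 - <<'E'
from h import *
st();c,im=shot("wrist","w9");st()
cv2.imwrite("pics/w9b.png",cv2.resize(im[0:300,150:420],None,fx=2.6,fy=2,interpolation=cv2.INTER_CUBIC))
E
```

```text
t8.40 pos [ 0.4671 -0.347   0.0046] yaw -83.42 z [ 0.001 -0.001 -1.   ] F [ 0.1 -0.1 -0.8] open 0.266 q [-0.84  0.45  1.71  0.    0.98  0.61]
t8.45 pos [ 0.4669 -0.3468  0.0045] yaw -83.41 z [ 0.001 -0.001 -1.   ] F [-0.   0.4  0.4] open 0.268 q [-0.84  0.45  1.71  0.    0.98  0.61]
```

View pics/w9.png

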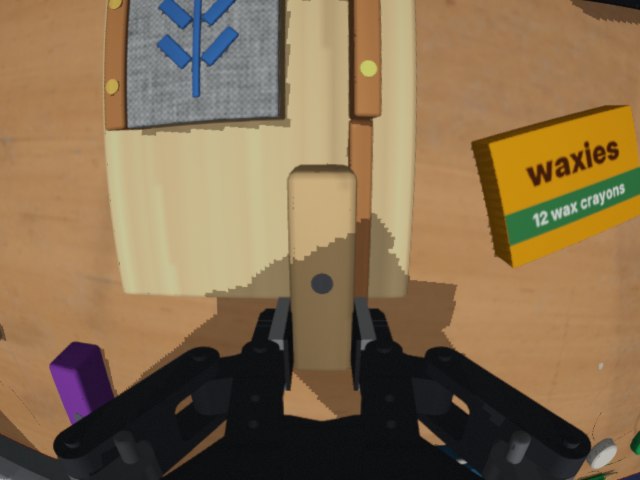

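View pics/w9b.png

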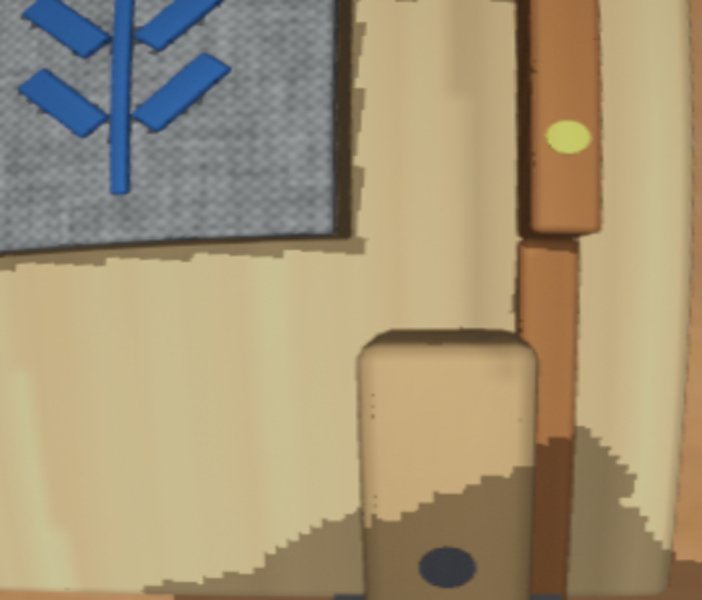

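```bash
python3 - <<'E'
from board import *
c=cal("w9")
b=lambda X,Y:(150+X/2.6,Y/2)
pts=[(-.0475,-.044,.042),(-.0475,-.054,.042),(-.0475,-.017,.040),(-.0475,-.044,.02),(-.0475,-.054,.02),(-.0475,-.017,.012)]
uv=[b(532,233),b(600,233),b(333,235),b(520,240),b(578,240),b(352,236)]
# board corners full image
pts+=[(-.1325,.075,.012),(-.1325,-.075,.012),(-.0475,.044,.042)];uv+=[(124,294),(406,296),(128,129)]
x,e=fitboard(c,pts,uv);print(x.round(4),np.degrees(x[2]));print(e.round(1).tolist())
zt=.0045+.0475
P=onz(c,[b(447,567)],zt,True)
L=onz(c,[b(358,365),b(364,560)],zt,True);Rr=onz(c,[b(538,365),b(531,560)],zt,True)
for q in (L,Rr):
    d=q[0]-q[1];print("yaw",np.degrees(np.arctan2(d[1],d[0])))
for xx in (x,np.array([.5938,-.2991,.1161])):
    r=R.from_euler("z",xx[2]).inv();f=lambda p:r.apply(p-np.array([xx[0],xx[1],0]))
    print("dot in board",f(P).round(4).tolist());print("L,R edges",f(L).round(4).tolist(),f(Rr).round(4).tolist())
    print("TCP",f(np.array([[.4670,-.3469,.0045]])).round(4))
E
```

```text
[ 0.5935 -0.2986  0.1176] 6.735221600123983
[[-0.7, -0.2], [1.1, 0.6], [0.2, -0.5], [-0.7, -1.2], [1.1, -0.6], [0.2, 1.8], [-2.0, 1.5], [1.4, 3.4], [-3.5, -0.6]]
yaw 6.606012895227474
yaw 6.560665695434262
dot in board [[-0.1065, -0.0326, 0.052]]
L,R edges [[-0.0701, -0.0212, 0.052], [-0.1052, -0.0211, 0.052]] [[-0.0701, -0.0444, 0.052], [-0.1052, -0.0442, 0.052]]
TCP [[-0.1313 -0.0332  0.0045]]
dot in board [[-0.1067, -0.0322, 0.052]]
L,R edges [[-0.0703, -0.0207, 0.052], [-0.1054, -0.0207, 0.052]] [[-0.0703, -0.0439, 0.052], [-0.1054, -0.0438, 0.052]]
TCP [[-0.1315 -0.0328  0.0045]]
```

Request:
step_arm:
  plan:
    - [[-0.002, 0, 0.003], [0, 0, 0]]
    - [[-0.002, 0, 0.0065], [0, 0, 0]]
    - [[-0.002, 0, 0.0065], [0, 0, 0]]
    - [[-0.002, -0.005, 0.0065], [0, 0, 0]]
    - [[-0.002, -0.012, 0.0065], [0, 0, 0]]

```text
time_s: 8.95
eef_pos: [0.4785, -0.343, -0.0024]
eef_rot: [-0.0, 0.746, -0.665, -0.0]
wrist_force: [-0.3, 1.1, -0.1]
opening: 0.272
```

```bash
python3 - <<'E'
from h import *
st();c,im=shot("wrist","w10");st()
cv2.imwrite("pics/w10b.png",cv2.resize(im[0:300,150:420],None,fx=2.6,fy=2,interpolation=cv2.INTER_CUBIC))
E
```

```text
t8.95 pos [ 0.4785 -0.343  -0.0024] yaw -83.44 z [-0.  0. -1.] F [-0.3  1.1 -0.1] open 0.272 q [-0.82  0.47  1.69  0.    0.98  0.63]
t9.00 pos [ 0.4799 -0.3431 -0.002 ] yaw -83.41 z [ 0.001 -0.    -1.   ] F [ 0.1 -0.2  0.2] open 0.265 q [-0.82  0.47  1.69  0.    0.98  0.63]
```

View pics/w10b.png

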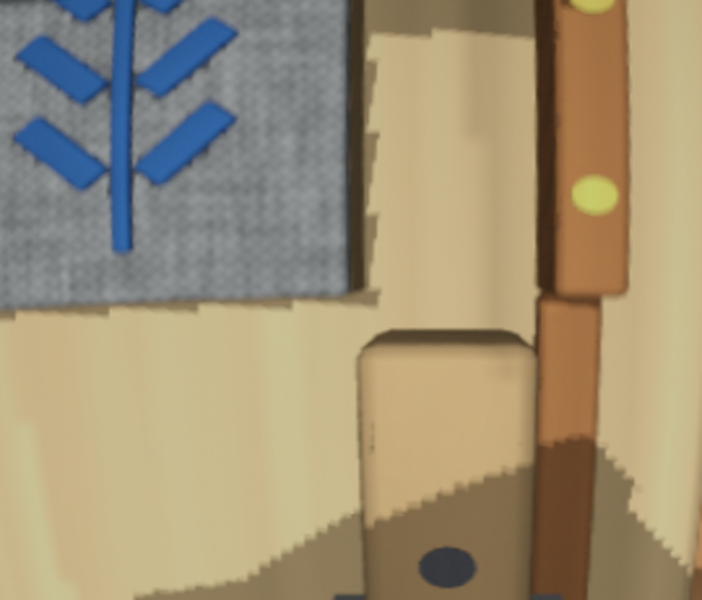

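The spacer sits at x 360–535 and the gap at 350–558, so it's about 1 mm left of centre. I'll shift right 1 mm and advance into the mouth.

Request:
step_arm:
  plan:
    - [[0.001, 0, 0], [0, 0, 0]]
    - [[0.001, -0.007, 0], [0, 0, 0]]
    - [[0.001, -0.014, 0], [0, 0, 0]]
    - [[0.001, -0.02, 0], [0, 0, 0]]
    - [[0.001, -0.02, 0], [0, 0, 0]]

```text
time_s: 9.5
eef_pos: [0.4993, -0.3418, -0.0021]
eef_rot: [-0.0, 0.747, -0.665, 0.0]
wrist_force: [-0.2, 0.1, -0.8]
opening: 0.267
```

```bash
python3 - <<'E'
from h import *
st();c,im=shot("wrist","w11");st()
cv2.imwrite("pics/w11b.png",cv2.resize(im[0:300,150:420],None,fx=2.6,fy=2,interpolation=cv2.INTER_CUBIC))
E
```

```text
t9.50 pos [ 0.4993 -0.3418 -0.0021] yaw -83.37 z [ 0.001 -0.    -1.   ] F [-0.2  0.1 -0.8] open 0.267 q [-0.8   0.5   1.65  0.    0.99  0.66]
t9.55 pos [ 0.4988 -0.3417 -0.0022] yaw -83.37 z [ 0. -0. -1.] F [-0.6  0.3 -0.7] open 0.263 q [-0.8   0.5   1.65 -0.    0.99  0.66]
```

View pics/w11b.png

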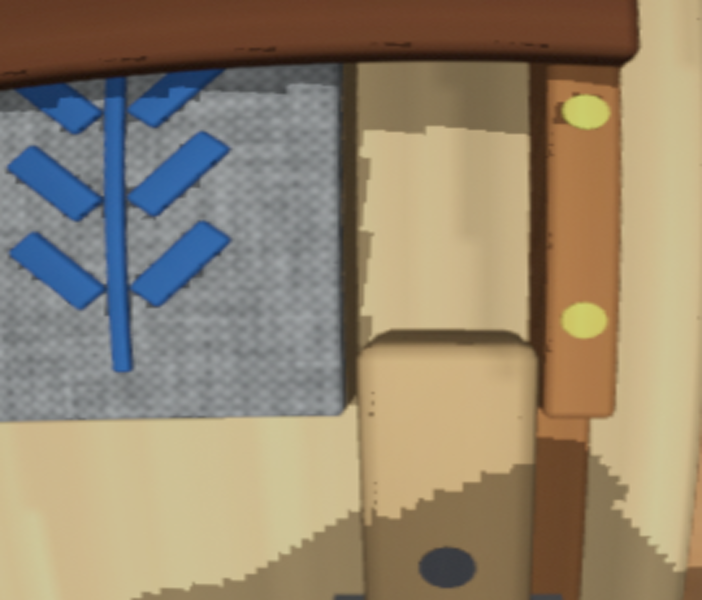

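It has entered about 13 mm with play on both sides. Advancing another 34 mm.

Request:
step_arm:
  plan:
    - [[-0.0004, -0.008, 0], [0, 0, 0]]
    - [[-0.0004, -0.016, 0], [0, 0, 0]]
    - [[-0.0004, -0.024, 0], [0, 0, 0]]
    - [[-0.0004, -0.031, 0], [0, 0, 0]]
    - [[-0.0004, -0.034, 0], [0, 0, 0]]

```text
time_s: 10.05
eef_pos: [0.533, -0.3374, -0.0021]
eef_rot: [-0.0, 0.747, -0.665, 0.0]
wrist_force: [-0.6, 0.0, -0.3]
opening: 0.269
```

```bash
python3 - <<'E'
from h import *
st();c,im=shot("wrist","w12");st()
cv2.imwrite("pics/w12b.png",cv2.resize(im[60:420,190:450],None,fx=2.6,fy=1.65,interpolation=cv2.INTER_CUBIC))
E
```

```text
t10.05 pos [ 0.533  -0.3374 -0.0021] yaw -83.38 z [ 0. -0. -1.] F [-0.6  0.  -0.3] open 0.269 q [-0.75  0.54  1.58  0.    1.02  0.7 ]
t10.10 pos [ 0.5331 -0.3373 -0.0022] yaw -83.37 z [ 0. -0. -1.] F [-0.5  0.  -0.6] open 0.267 q [-0.75  0.54  1.58  0.    1.02  0.7 ]
```

View pics/w12b.png

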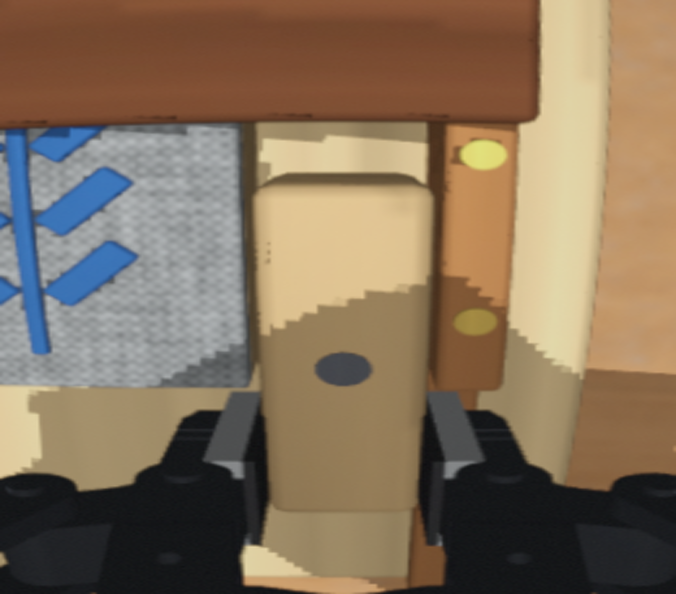

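It's inserted 47 mm and straight. Lower about 1 mm and release.

Request:
step_arm:
  plan:
    - [[0, 0, 0.0012], [0, 0, 0]]
    - [[0, 0, 0.0012], [0, 0, 0]]

```text
time_s: 10.3
eef_pos: [0.532, -0.3376, -0.0034]
eef_rot: [0.0, 0.747, -0.665, 0.0]
wrist_force: [0.2, -0.2, 0.6]
opening: 0.265
```

Request:
step_arm:
  plan:
    - [[0, 0, 0], [0, 0, 0]]
    - [[0, 0, 0], [0, 0, 0]]
    - [[0, 0, 0], [0, 0, 0]]
    - [[0, 0, -0.01], [0, 0, 0]]
    - [[0, 0, -0.02], [0, 0, 0]]
  fingers: 60

```text
time_s: 10.8
eef_pos: [0.5319, -0.3375, 0.0172]
eef_rot: [-0.0, 0.747, -0.665, -0.0]
wrist_force: [0.2, -0.2, -0.1]
opening: 0.601
```

Request:
step_arm:
  plan:
    - [[0, 0, -0.015], [0, 0, 0]]
    - [[0, 0, -0.03], [0, 0, 0]]
    - [[0, 0.02, -0.03], [0, 0, 0]]
    - [[0, 0.042, -0.03], [0, 0, 0]]
    - [[0, 0.042, -0.03], [0, 0, 0]]

```text
time_s: 11.3
eef_pos: [0.4888, -0.3428, 0.0479]
eef_rot: [0.0, 0.746, -0.666, 0.0]
wrist_force: [-0.0, -0.4, -0.1]
opening: 0.599
```

Request:
step_arm:
  plan:
    - [[0, 0, 0], [0, 0, 0]]
    - [[0, 0, 0], [0, 0, 0]]
    - [[0, 0, 0], [0, 0, 0]]
    - [[0, 0, 0.0], [0, 0, 0]]
  fingers: 0

```text
time_s: 11.7
eef_pos: [0.4908, -0.3422, 0.0466]
eef_rot: [-0.0, 0.747, -0.665, 0.0]
wrist_force: [-0.3, -0.1, 0.2]
opening: 0.003
```

```bash
python3 - <<'E'
from h import *
st();c,im=shot("wrist","w13");st()
E
```

```text
t11.70 pos [ 0.4908 -0.3422  0.0466] yaw -83.38 z [ 0. -0. -1.] F [-0.3 -0.1  0.2] open 0.003 q [-0.81  0.41  1.66  0.    1.07  0.65]
t11.75 pos [ 0.4907 -0.3422  0.0465] yaw -83.38 z [-0.  0. -1.] F [-0.3  0.6  0.2] open 0.001 q [-0.81  0.41  1.66  0.    1.07  0.65]
```

View pics/w13.png

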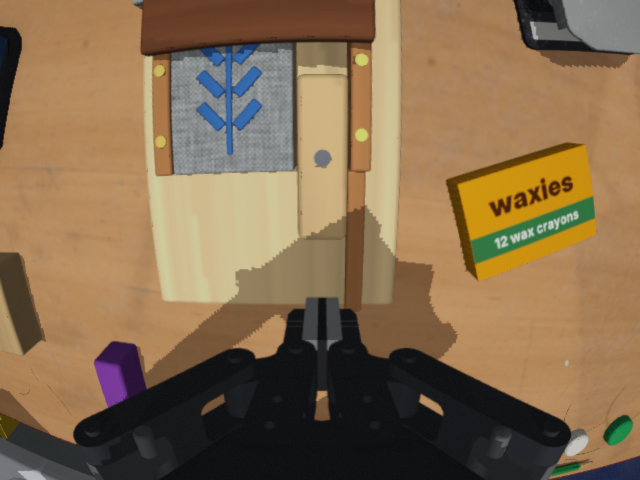

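The spacer lies flat in the gap: dot (322,157), rear end at y≈238, and the fingers are clear behind it. I'll lower the shut fingers to push height.

Request:
step_arm:
  plan:
    - [[0, 0, 0.02], [0, 0, 0]]
    - [[0, 0, 0.035], [0, 0, 0]]
    - [[0, 0, 0.043], [0, 0, 0]]
    - [[0, 0, 0.049], [0, 0, 0]]
    - [[0, 0, 0.049], [0, 0, 0]]

```text
time_s: 12.25
eef_pos: [0.4898, -0.3418, -0.0035]
eef_rot: [-0.0, 0.747, -0.665, -0.001]
wrist_force: [0.2, 0.6, -0.3]
opening: 0.002
```

Request:
step_arm:
  plan:
    - [[0, -0.006, 0], [0, 0, 0]]
    - [[0, -0.012, 0], [0, 0, 0]]
    - [[0, -0.018, 0], [0, 0, 0]]
    - [[0, -0.024, 0], [0, 0, 0]]
    - [[0, -0.028, 0], [0, 0, 0]]

```text
time_s: 12.75
eef_pos: [0.519, -0.3391, -0.0021]
eef_rot: [0.0, 0.747, -0.665, 0.0]
wrist_force: [-0.3, 0.1, -0.1]
opening: -0.002
```

```bash
python3 - <<'E'
from h import *
st();c,im=shot("wrist","w14");st()
E
```

```text
t12.75 pos [ 0.519  -0.3391 -0.0021] yaw -83.39 z [ 0. -0. -1.] F [-0.3  0.1 -0.1] open -0.002 q [-0.77  0.53  1.61  0.    1.01  0.69]
t12.80 pos [ 0.5193 -0.3391 -0.0021] yaw -83.38 z [ 0.001 -0.    -1.   ] F [-0.6 -0.  -0.9] open 0.002 q [-0.77  0.53  1.61  0.    1.    0.69]
```

View pics/w14.png

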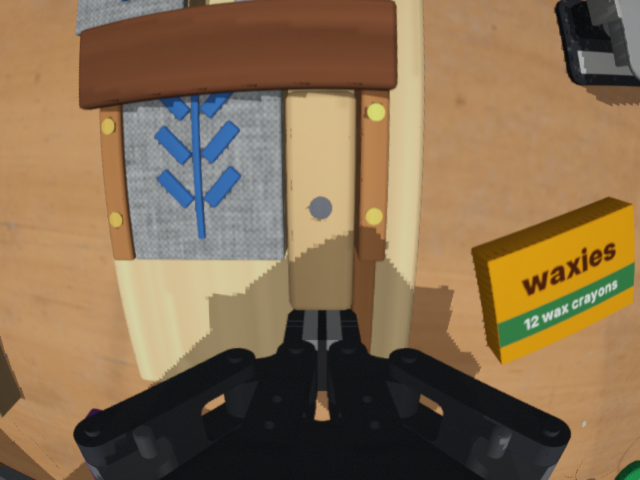

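It's being pushed and its nose is going under the bridge, with about 20 mm left. Pushing on.

Request:
step_arm:
  plan:
    - [[0, -0.004, 0], [0, 0, 0]]
    - [[0, -0.008, 0], [0, 0, 0]]
    - [[0, -0.012, 0], [0, 0, 0]]
    - [[0, -0.016, 0], [0, 0, 0]]
    - [[0, -0.016, 0], [0, 0, 0]]

```text
time_s: 13.3
eef_pos: [0.5346, -0.3372, -0.0024]
eef_rot: [-0.0, 0.747, -0.665, 0.0]
wrist_force: [0.1, 0.3, 0.2]
opening: -0.001
```

```bash
python3 - <<'E'
from h import *
st();c,im=shot("wrist","w15");st()
cv2.imwrite("pics/w15b.png",cv2.resize(im[100:340,200:440],None,fx=2.5,fy=2.5,interpolation=cv2.INTER_CUBIC))
E
```

```text
t13.30 pos [ 0.5346 -0.3372 -0.0024] yaw -83.40 z [ 0. -0. -1.] F [0.1 0.3 0.2] open -0.001 q [-0.75  0.55  1.58  0.    1.02  0.71]
t13.35 pos [ 0.5343 -0.3373 -0.0024] yaw -83.40 z [ 0. -0. -1.] F [-0.8 -0.1  0.4] open 0.002 q [-0.75  0.55  1.58  0.    1.02  0.7 ]
```

View pics/w15b.png

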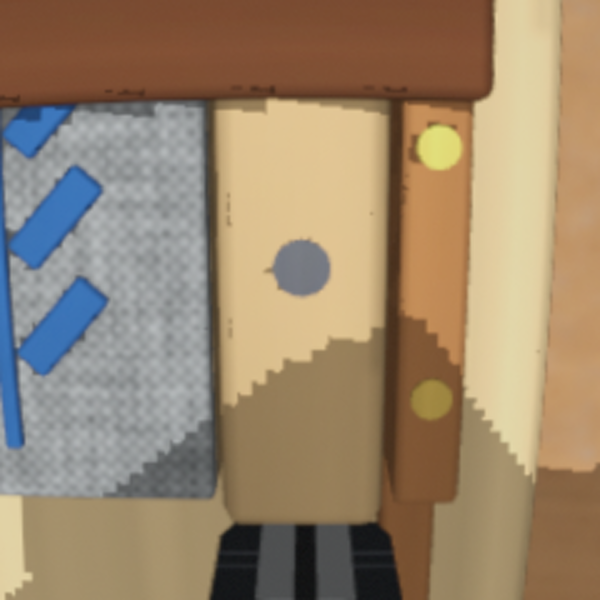

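About 4 mm still protrudes (rear edge y≈523, fence front y≈498). Final small pushes, watching the force.

Request:
step_arm:
  plan:
    - [[0, -0.001, 0], [0, 0, 0]]
    - [[0, -0.002, 0], [0, 0, 0]]
    - [[0, -0.003, 0], [0, 0, 0]]
    - [[0, -0.003, 0], [0, 0, 0]]

```text
time_s: 13.75
eef_pos: [0.5371, -0.337, -0.0024]
eef_rot: [-0.0, 0.747, -0.665, 0.0]
wrist_force: [0.4, 0.9, 0.5]
opening: -0.001
```

Request:
step_arm:
  plan:
    - [[0, -0.001, 0], [0, 0, 0]]
    - [[0, -0.001, 0], [0, 0, 0]]

```text
time_s: 13.95
eef_pos: [0.5379, -0.3368, -0.0024]
eef_rot: [0.0, 0.747, -0.665, -0.0]
wrist_force: [-0.3, 0.6, 0.1]
opening: 0.001
```

```bash
python3 - <<'E'
from h import *
st();c,im=shot("wrist","w16");st()
cv2.imwrite("pics/w16b.png",cv2.resize(im[100:340,200:440],None,fx=2.5,fy=2.5,interpolation=cv2.INTER_CUBIC))
E
```

```text
t13.95 pos [ 0.5379 -0.3368 -0.0024] yaw -83.41 z [-0.  0. -1.] F [-0.3  0.6  0.1] open 0.001 q [-0.75  0.55  1.57 -0.    1.02  0.71]
t14.00 pos [ 0.5379 -0.3368 -0.0024] yaw -83.41 z [-0.  0. -1.] F [-0.9 -0.1  0.6] open 0.000 q [-0.75  0.55  1.57 -0.    1.02  0.71]
```

View pics/w16b.png

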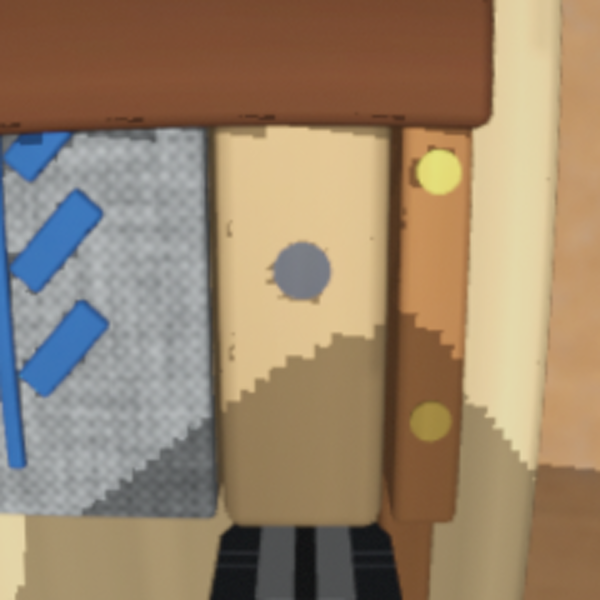

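Nearly flush, with no stop contact felt yet. Continuing 1 mm at a time.

Request:
step_arm:
  plan:
    - [[0, -0.001, 0], [0, 0, 0]]
    - [[0, -0.001, 0], [0, 0, 0]]

```text
time_s: 14.2
eef_pos: [0.5379, -0.3369, -0.0024]
eef_rot: [0.001, 0.747, -0.665, -0.001]
wrist_force: [-5.4, -0.6, 3.2]
opening: -0.001
```

Request:
step_arm:
  plan:
    - [[0, -0.001, 0], [0, 0, 0]]
    - [[0, -0.001, 0], [0, 0, 0]]

```text
time_s: 14.4
eef_pos: [0.5378, -0.3369, -0.0024]
eef_rot: [0.001, 0.747, -0.665, -0.002]
wrist_force: [-9.4, -1.1, 6.0]
opening: 0.0
```

```bash
python3 - <<'E'
from h import *
st();c,im=shot("wrist","w17");st()
cv2.imwrite("pics/w17b.png",cv2.resize(im[100:340,200:440],None,fx=2.5,fy=2.5,interpolation=cv2.INTER_CUBIC))
E
```

```text
t14.40 pos [ 0.5378 -0.3369 -0.0024] yaw -83.41 z [-0.004  0.001 -1.   ] F [-9.4 -1.1  6. ] open 0.000 q [-0.74  0.55  1.57 -0.    1.03  0.71]
t14.45 pos [ 0.5378 -0.3368 -0.0024] yaw -83.41 z [-0.004  0.001 -1.   ] F [-9.   0.2  5.3] open 0.001 q [-0.74  0.55  1.57 -0.    1.03  0.71]
```

View pics/w17b.png

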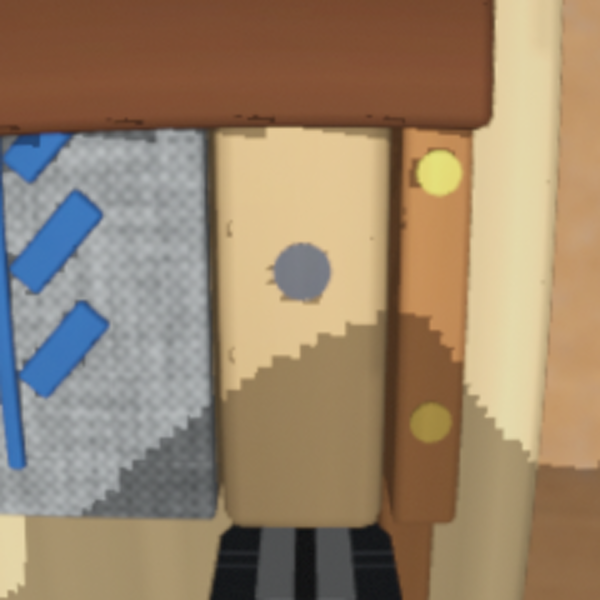

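The force rises to 9 N with no motion, so it's at the stop. I'll back off, raise and inspect.

Request:
step_arm:
  plan:
    - [[0, 0.006, 0], [0, 0, 0]]
    - [[0, 0.02, 0], [0, 0, 0]]
    - [[0, 0.035, -0.02], [0, 0, 0]]
    - [[0, 0.05, -0.05], [0, 0, 0]]
    - [[0, 0.05, -0.08], [0, 0, 0]]

```text
time_s: 14.95
eef_pos: [0.4885, -0.3419, 0.0776]
eef_rot: [-0.0, 0.746, -0.666, -0.001]
wrist_force: [0.4, 0.2, -0.4]
opening: 0.0
```

Request:
step_arm:
  plan:
    - [[0, 0.0, -0.03], [0, 0, 0]]
    - [[0, 0.0, -0.05], [0, 0, 0]]
    - [[0, 0.0, -0.05], [0, 0, 0]]
    - [[0, 0.0, -0.05], [0, 0, 0]]

```text
time_s: 15.35
eef_pos: [0.4905, -0.3423, 0.1276]
eef_rot: [-0.0, 0.747, -0.665, 0.0]
wrist_force: [0.4, 1.2, 0.1]
opening: 0.004
```

```bash
python3 - <<'E'
from h import *
st();c,im=shot("wrist","w18");st()
cv2.imwrite("pics/w18b.png",cv2.resize(im[40:270,200:430],None,fx=2.6,fy=2.6,interpolation=cv2.INTER_CUBIC))
E
```

```text
t15.35 pos [ 0.4905 -0.3423  0.1276] yaw -83.41 z [ 0.001 -0.    -1.   ] F [0.4 1.2 0.1] open 0.004 q [-0.81  0.31  1.61  0.    1.22  0.65]
t15.40 pos [ 0.4899 -0.3418  0.1265] yaw -83.41 z [-0.001  0.001 -1.   ] F [-0.6  0.8 -0.6] open -0.001 q [-0.81  0.31  1.62  0.    1.22  0.65]
```

View pics/w18.png

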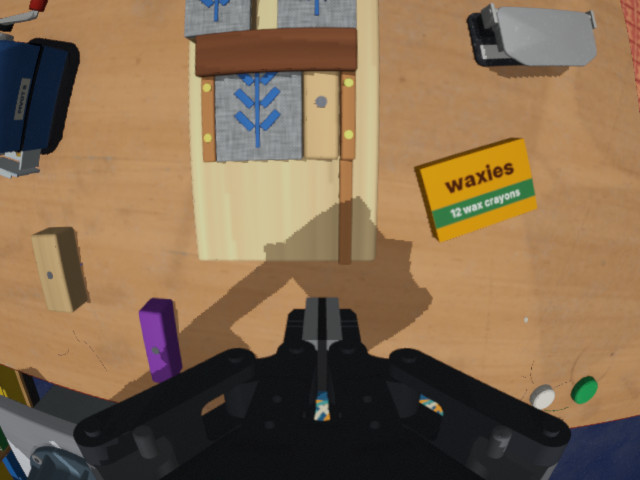

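View pics/w18b.png

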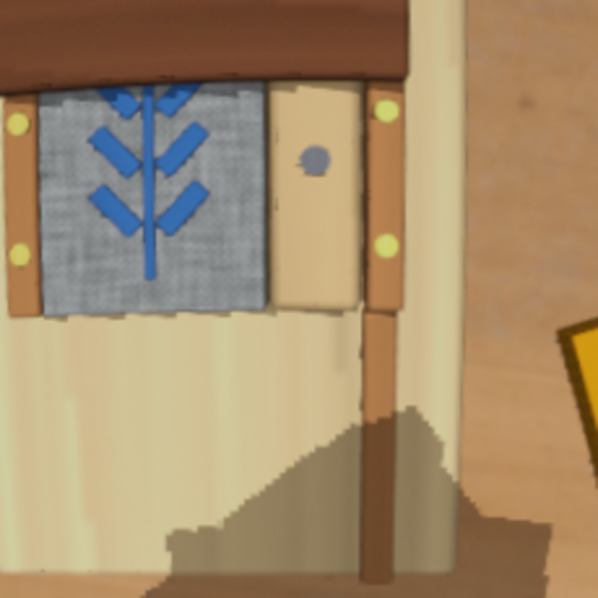

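The spacer is flush with the fence front (y≈308–312 in the zoom) and snug beside the block. Last numeric checks, including the other spacers.

```bash
python3 - <<'E'
from board import *
c=cal("w18");b=lambda X,Y:(200+X/2.6,40+Y/2.6)
pts=[(-.0475,-.044,.042),(-.0475,-.054,.042),(-.0475,-.017,.040),(-.0475,.044,.042),(-.1325,-.075,.012),(-.1325,.075,.012)]
uv=[b(366,309),b(403,309),b(267,311),b(42,315),b(456,572),(199,260)]
x,e=fitboard(c,pts,uv);print(x.round(4),np.degrees(x[2]),e.round(1).tolist())
for xx in (x,np.array([.5937,-.299,.1165])):
    r=R.from_euler("z",xx[2]).inv()
    print("dot",r.apply(onz(c,b(315,160),.044,True)-[xx[0],xx[1],0]).round(4),"rear edge",r.apply(onz(c,b(317,306),.044,True)-[xx[0],xx[1],0]).round(4))
t,im=shot("top","top3")
cv2.imwrite("pics/top3z.png",cv2.resize(im[120:375,100:500],None,fx=2,fy=2,interpolation=cv2.INTER_CUBIC))
E
```

```text
[ 0.5939 -0.2987  0.1189] 6.811139505131012 [[0.5, -0.2], [0.8, -0.1], [-0.6, -1.1], [-0.3, 0.1], [0.5, 0.9], [-1.3, 0.9]]
dot [[-0.0082 -0.0303  0.044 ]] rear edge [[-0.0467 -0.0307  0.044 ]]
dot [[-0.0079 -0.03    0.044 ]] rear edge [[-0.0465 -0.0306  0.044 ]]
```

View pics/top3z.png

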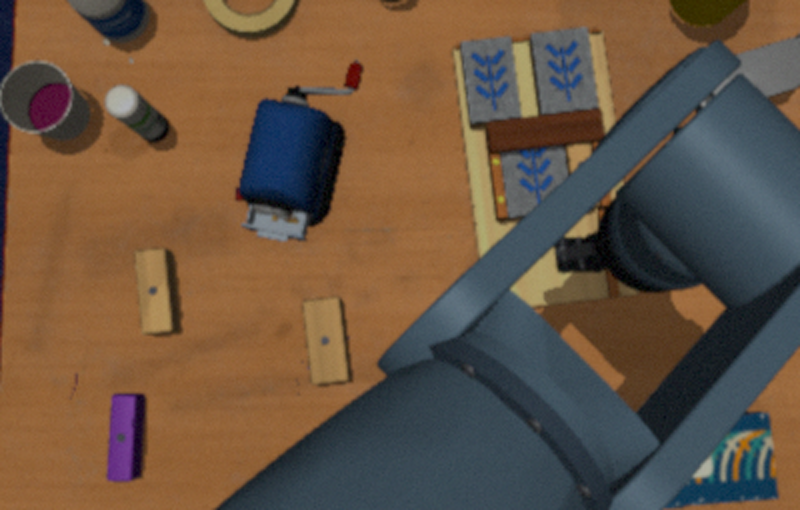

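All in place: the dot is at (-8.0, -30.2) mm in the board frame, where (-7.5, -30.5) is nominal. The middle and wide spacers and the glue stick haven't moved.

```bash
python3 - <<'E'
from bench import ticket
print(ticket.hand_in())
E
```

```text
the job is handed in; nothing more can be done
None
```

The narrow spacer is in the gap, pushed back to the stop and flush with the bay front. I handed the job in at about 15.5 s.

**Choosing the spacer:** I measured the gap instead of trying all three spacers. The wrist camera showed the block in the bay to be about 61 mm of the 88 mm, which leaves 27 mm and calls for the 24 mm spacer. It slid in with small play on both sides. I did not try the middle and wide ones.

**Insertion:** I carried it in 47 mm, let go, then pushed it home with the shut fingers. At the end the force rose to about 9 N with no further movement.

**Last checks:**
- **Position:** the spacer's centre is at about (-8, -30) mm on the board, against (-7.5, -30.5) nominal, and it lies flat.
- **Other spacers and bystanders:** the middle and wide spacers stand untouched on the table. The glue stick and crayon box look undisturbed in the last pictures, though I did not measure them.
- **Robot:** the arm was clear of everything.

**What disagreed:**
- **First grasp:** it closed on air above the spacer without moving it. The fingertips are about 30 mm behind the reported TCP, not 8 mm ahead as `ctrl.tip_reach` says, so I went by the images from then on.
- **Board position:** the top camera placed the board about 5 mm nearer than the wrist camera did. I used the wrist camera, which agreed across several views.

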